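# Restock the bottle lane and shut the kit drawer

### The job

Lift the solder spool out of the open kit drawer and lay it flat in the small steel tray, then stand every tipped-over bottle from the soldering slab upright in the drawer's lane beside the one already standing there. The bottles are thin squeeze bottles: grip them lightly, 12 N or less. When all are in, push the drawer gently home, no slamming, until it snaps into its catch with every bottle still standing; leave the other things on the bench alone.

Things in the scene. Friction and masses are not known exactly. Their poses are not given: they have to be found in the camera images.
- bottle1: square white plastic squeeze bottle, 32 x 32 mm section, shoulder at 46 mm, round black cap 22 mm across from there to 62 mm; 0.08 kg, most of it in the lowest 16 mm (centre of mass about 14 mm above the base). Origin at the centre of its base, z axis towards the cap. Starts tipped over, lying flat on the slab with its cap roughly away from the robot. May be absent.
- bottle2: square white plastic squeeze bottle, 32 x 32 mm section, shoulder at 46 mm, round black cap 22 mm across from there to 62 mm; 0.08 kg, most of it in the lowest 16 mm (centre of mass about 14 mm above the base). Origin at the centre of its base, z axis towards the cap. Starts tipped over, lying flat on the slab with its cap roughly away from the robot. May be absent.
- bottle3: square white plastic squeeze bottle, 32 x 32 mm section, shoulder at 46 mm, round black cap 22 mm across from there to 62 mm; 0.08 kg, most of it in the lowest 16 mm (centre of mass about 14 mm above the base). Origin at the centre of its base, z axis towards the cap. Starts tipped over, lying flat on the slab with its cap roughly away from the robot. May be absent.
- bottle4: square white plastic squeeze bottle, 32 x 32 mm section, shoulder at 46 mm, round black cap 22 mm across from there to 62 mm; 0.08 kg, most of it in the lowest 16 mm (centre of mass about 14 mm above the base). Origin at the centre of its base, z axis towards the cap. Starts tipped over, lying flat on the slab with its cap roughly away from the robot. May be absent.
- stood1: square white plastic squeeze bottle, 32 x 32 mm section, shoulder at 46 mm, round black cap 22 mm across from there to 62 mm; 0.08 kg, most of it in the lowest 16 mm (centre of mass about 14 mm above the base). Origin at the centre of its base, z axis towards the cap. Already stands upright in the drawer's lane.
- spool: spool of solder wire, grey plastic and metal disc-shaped reel, 36 mm across, 24 mm high, 0.09 kg, standing flat in the drawer's lane at the start. Origin at the centre of its underside, z up.
- tray: fixed square steel tray on the bench, 110 x 110 mm, walls 4 mm thick and 14 mm high, inner floor 4 to 5 mm above the bench. Origin at the centre of its underside.
- slab: fixed grey soldering slab 230 (x) x 260 (y) x 30 mm thick, origin at the centre of its underside; the tipped bottles lie on it.
- unit: fixed bench-top drawer unit, 260 deep (x) x 410 wide (y) x 80 mm high, grey sides, a roof over its rear half only (so the lane stays open from above even when shut), open front facing the robot. Origin at the centre of its underside; its x axis points from its front to its back, the way the drawer closes. The front edge is at x = -130 mm.
- drawer (a joint): how far the drawer has been pushed in, m: about 0 at the start (open), 0.155 fully home against its stop; it slides along the unit's x. A sprung catch resists from about 0.143 to 0.150 and then draws it home; some 5 to 8 N carries it past.
- lane (a point): centre of the lane's floor, moves with the drawer, axes as the unit's. The drawer floor is 18 mm above the bench; the lane is a strip right across the drawer (along y), 340 mm long and 56 mm wide (x) between two ridges 6 mm high; room for six bottles 59 mm apart. Drawer side walls are 372 mm apart, inside, their tops 32 mm above the bench.
- front (a point): centre of the outer face of the drawer's wooden front panel, 48 mm above the bench, 54 mm in front of the lane's centre. The panel is 384 mm wide, 14 mm thick, from 8 to 70 mm above the bench. A steel bar handle 110 mm long along y stands 35 mm out from this point.
- can: aluminium can, 60 mm across, 100 mm high, left of the slab; leave it alone.
- jar: glass jar, 64 mm across, 80 mm high, at the right; leave it alone.
- block: flat steel bench block 70 x 70 x 22 mm; leave it alone.
- hammer: hammer lying at the front right; leave it alone.
- brush: brush lying between the robot and the drawer; leave it alone.

How it is judged:
On the way, in this order (a step that is already met when the one before it is completed fails the run):
1. with the drawer still open, the spool lies in the tray and every bottle stands upright in the lane (value of joint drawer below 0.08 m and x of spool in the frame of tray between -0.05 and 0.05 m and y of spool in the frame of tray between -0.05 and 0.05 m and height (world z) of spool below 0.016 m and angle between spool's own z axis and vertical below 0.15 rad and angle between each of bottle1, bottle2, bottle3, bottle4, stood1's own z axis and vertical below 0.12 rad and x of bottle1 in the frame of lane between -0.02 and 0.02 m and y of bottle1 in the frame of lane between -0.17 and 0.17 m and z of bottle1 in the frame of lane between -0.006 and 0.006 m and x of bottle2 in the frame of lane between -0.02 and 0.02 m and y of bottle2 in the frame of lane between -0.17 and 0.17 m and z of bottle2 in the frame of lane between -0.006 and 0.006 m and x of bottle3 in the frame of lane between -0.02 and 0.02 m and y of bottle3 in the frame of lane between -0.17 and 0.17 m and z of bottle3 in the frame of lane between -0.006 and 0.006 m and x of bottle4 in the frame of lane between -0.02 and 0.02 m and y of bottle4 in the frame of lane between -0.17 and 0.17 m and z of bottle4 in the frame of lane between -0.006 and 0.006 m and x of stood1 in the frame of lane between -0.02 and 0.02 m and y of stood1 in the frame of lane between -0.17 and 0.17 m and z of stood1 in the frame of lane between -0.006 and 0.006 m), for 0.3 s.
2. the drawer is home in its catch (value of joint drawer above 0.152 m), for 0.2 s.
At the end, for the whole second after the job is handed in: The drawer is less than 3 mm from fully home; every bottle stands (within 7 degrees of upright) on the drawer floor in the lane, its base centre within 20 mm of the lane's centre line; the spool lies flat on the tray's floor, its centre within 50 mm of the tray's centre along each side; all at rest (value of joint drawer above 0.152 m and x of spool in the frame of tray between -0.05 and 0.05 m and y of spool in the frame of tray between -0.05 and 0.05 m and height (world z) of spool below 0.016 m and angle between spool's own z axis and vertical below 0.15 rad and angle between each of bottle1, bottle2, bottle3, bottle4, stood1's own z axis and vertical below 0.12 rad and x of bottle1 in the frame of lane between -0.02 and 0.02 m and y of bottle1 in the frame of lane between -0.17 and 0.17 m and z of bottle1 in the frame of lane between -0.006 and 0.006 m and x of bottle2 in the frame of lane between -0.02 and 0.02 m and y of bottle2 in the frame of lane between -0.17 and 0.17 m and z of bottle2 in the frame of lane between -0.006 and 0.006 m and x of bottle3 in the frame of lane between -0.02 and 0.02 m and y of bottle3 in the frame of lane between -0.17 and 0.17 m and z of bottle3 in the frame of lane between -0.006 and 0.006 m and x of bottle4 in the frame of lane between -0.02 and 0.02 m and y of bottle4 in the frame of lane between -0.17 and 0.17 m and z of bottle4 in the frame of lane between -0.006 and 0.006 m and x of stood1 in the frame of lane between -0.02 and 0.02 m and y of stood1 in the frame of lane between -0.17 and 0.17 m and z of stood1 in the frame of lane between -0.006 and 0.006 m and linear speed of each of bottle1, bottle2, bottle3, bottle4, stood1, spool below 0.02 m/s); the robot touches nothing.
It fails at once if a bottle is squeezed or pressed hard: more than 30 N in all between fingers and bottle (contact force between the fingers and bottle1 above 30 N or contact force between the fingers and bottle2 above 30 N or contact force between the fingers and bottle3 above 30 N or contact force between the fingers and bottle4 above 30 N or contact force between the fingers and stood1 above 30 N).
It fails at once if the drawer is slammed: it closes faster than 0.4 m/s (velocity of joint drawer above 0.4 m/s).
It fails at once if another thing on the bench is disturbed: moved more than 30 mm (distance of any of can, jar, block, hammer, brush from where it was at the start of the episode above 0.03 m).
Of bottle1, bottle2, bottle3, bottle4 only 3 to 4 are there at a start; the rules pass over those that are not, and their reading is None.
At some moment in a run one of bottle1, bottle2, bottle3, bottle4, spool may be knocked a few centimetres aside while the robot is not near it.
It also fails if it takes over 208 s, if anything falls off the work surface, if the arm or the gripper's body presses on something with over 40 N, if the wrist force passes 120 N, or if a joint passes its speed limit or range.

### The arm

A 6-joint arm with a two-finger parallel gripper is mounted at the origin on the work surface. World frame = base frame: x ahead of the robot, y to its left, z up, the work surface at z = 0. Lengths are in m, angles in rad, forces in N, time in s.
With the tool pointing down it reaches from about 0.35 to 0.975 m from the base axis. Payload 4.9 kg.
Tool frame: the origin (TCP) lies at the very end of the fingers, on their centre line; the grasp point (between the pads) lies 19 mm behind it; z points along the fingers, y is the line along which they close (so a half turn about z gives the same grasp; the last joint's range is limited). The gripper opens to 85 mm and grips with 20 to 120 N. Pads are 22 mm wide; open, the fingers measure 114 mm over their backs; the gripper's body (76 mm by 85 mm) begins 54 mm behind the grasp point. The pads swing forward as they close: fully open they stand 13 mm farther back than shut.
Start: joints at [1.214, 0.053, 1.613, -0, 1.476, -0.119], TCP at [0.147, 0.607, 0.231] pointing down, gripper open.
Joint ranges: [-3.01, 3.01], [-1.01, 2.22], [0.06, 2.58], [-1.02, 4.17], [0.09, 2.62], [-3.14, 3.14]. Speed limits (rad/s): [2.57, 2.57, 3.14, 3.14, 3.14, 3.14].

### API

Orientations are given as a unit quaternion [w, x, y, z].
In Python, from plant import manip gives the robot as it stands.
- The arm moves only by the shell command python3 -m pendant 'ROWS'. ROWS is JSON, a list of rows, each a list of 3 entries, a list of its own where there are three numbers: the opening, from 0 (shut) to 1 (fully open), then the shift along the tool's x, y, z in units of 12 cm (1.0 is 12 cm), then the turn about the tool's z in units of pi rad (1.0 is pi rad). In form: [[gripper, [dx, dy, dz], roll], ...]. A call has 1 to 10 rows; each row is the pose to reach, as a shift and turn from the pose commanded when the call began, along the tool's axes at that moment, turning the shorter way round; what a row does not reach only later rows make up. A row lasts 1/10 s, in which the tool goes at most 50 mm and 8.59 degrees, less where a joint would pass 70% of its speed; a pose out of reach is approached as far as the arm can. A call with a number of a shift or a turn outside -1 to 1 is refused whole. A call with a gripper value outside its range is refused whole. The fingers move at their own pace and stop on an object; the grip force is fixed at half the most. Time passes only in rows, so rows that repeat a pose let the fingers close. It gives the time, the measured TCP pose, the force, the opening and the grip force at its end, in the units of the state.
- manip.state(): the state, without advancing time (a new reading comes with each control period).
- manip.grab_frame(name): name is "scene" or "top" or "wrist"; returns a dict with "img" (400x640x3 uint8, red, green, blue), "fx", "fy", "cx", "cy" (pixels), "D" ([k1, k2, p1, p2, k3] as OpenCV has them; the pictures are not rectified), "eye" and "rotation" of the camera in the world; the wrist camera has in their place "tool_from_camera" (4x4, takes a point from camera to tool coordinates, whose origin is the TCP and whose axes are the flange's). Camera axes: x right, y down, z forward; pixel columns grow to the right and rows downward; lengths in m; the calibration is good to about 2 mm. A picture is of the moment at which its call begins: read the wrist's pose just before it. There is no depth.
- manip.job_done(): hands the job in; it is judged then, once.
The state is a dict: "time": time; "joint_pos": joint angles; "joint_vel": joint speeds; "joint_efforts": joint torques, N m; "tool_pos": TCP position; "tool_rot": TCP orientation; "contact_force": force on the tool from outside, world axes, zero at the start; "ft_torque": the same for the moment, N m; "gripper_width": opening from 0.0 (shut) to 1.0 (fully open); "grasp_force": force on a finger pad.
Only numpy, scipy, OpenCV 4.12 (cv2) and the standard library are available. Lean on these libraries where they do the work, as an engineer would, in place of code of your own. Each camera call takes 0.05 s, during which the arm holds its last target. There are 200 camera calls.

## Working session

There is one attempt and no reset: what is moved stays moved. The work goes in short steps, Python scripts to look and compute and a shell command to move; the robot and the scene stay as the last step left them, time stands still between calls to the robot, and variables do not carry over. Pictures are saved under pics/ and viewed, at most 14 in all, crops included, and the job is handed in when it is done.

```bash
mkdir -p pics; ls; cat > h.py <<'E'
import cv2,numpy as np
from plant import manip
from scipy.spatial.transform import Rotation as R
def grab(n,save=None):
    s=manip.state(); f=manip.grab_frame(n); f['s']=s
    if n=='wrist':
        q=s['tool_rot']; T=np.eye(4); T[:3,:3]=R.from_quat([q[1],q[2],q[3],q[0]]).as_matrix(); T[:3,3]=s['tool_pos']
        M=T@np.array(f['tool_from_camera']); f['eye']=M[:3,3]; f['rotation']=M[:3,:3]
    if save: cv2.imwrite('pics/'+save,f['img'][:,:,::-1])
    return f
def K(f): return np.array([[f['fx'],0,f['cx']],[0,f['fy'],f['cy']],[0,0,1.]])
def pt(f,uv,z):
    uv=np.array(uv,float).reshape(-1,1,2)
    n=cv2.undistortPoints(uv,K(f),np.array(f['D'],float))[:,0]
    d=np.c_[n,np.ones(len(n))]@np.array(f['rotation']).T; e=np.array(f['eye'])
    return e+d*((z-e[2])/d[:,2])[:,None]
def px(f,P):
    Rm=np.array(f['rotation']).T
    return cv2.projectPoints(np.array(P,float).reshape(-1,3),cv2.Rodrigues(Rm)[0],-Rm@np.array(f['eye']),K(f),np.array(f['D'],float))[0][:,0]
E
python3 - <<'E'
from h import *
for n in('scene','top'):
    f=grab(n,n+'0.png'); print(n,f['eye'],np.array(f['rotation']).round(3).tolist(),f['fx'])
f=grab('wrist','wrist0.png');print(f['tool_from_camera'])
s=manip.state();print(s)
E
```

```text
pics
scene [1.34740537 0.99607494 1.1218792 ] [-0.145, 0.29, 0.856, -0.402] 468.9784184424836
top [ 0.28175712 -0.00556691  1.92794873] [0.043, -0.703, 0.708, -0.052] 480.8049132532825
[[-9.58284899e-04 -9.45240621e-01 -3.26372871e-01  8.43420724e-02]
 [ 9.99999390e-01 -7.26804108e-04 -8.31195155e-04 -4.06611963e-04]
 [ 5.48470281e-04 -3.26373468e-01  9.45240741e-01 -1.41866764e-01]
 [ 0.00000000e+00  0.00000000e+00  0.00000000e+00  1.00000000e+00]]
{'time': 0.15, 'joint_pos': array([ 1.21398446e+00,  5.31914701e-02,  1.61396424e+00,  6.88337588e-06,
        1.47602104e+00, -1.18977330e-01]), 'joint_vel': array([ 0.00256317, -0.00156265, -0.00390709, -0.00101458,  0.00117625,
       -0.00051742]), 'joint_efforts': array([ 2.06561240e-04, -3.94244993e+01, -3.70720446e+01, -1.46108482e-04,
        4.70891740e-03, -2.98120722e-05]), 'tool_pos': array([0.14706237, 0.60695233, 0.23036254]), 'tool_rot': array([-1.89981048e-04,  1.18637483e-01,  9.92937319e-01, -7.68933052e-04]), 'contact_force': array([ 0.11286233, -0.11841265,  0.87766433]), 'ft_torque': array([ 0.00359606, -0.00532869,  0.00016296]), 'grasp_force': 0.0, 'gripper_width': 0.9979203088058044}
```

```bash
python3 - <<'E'
s=open('h.py').read()
s=s.replace("    if n=='wrist':","    if n!='wrist':\n        q=f['rotation']; f['rotation']=R.from_quat([q[1],q[2],q[3],q[0]]).as_matrix()\n    else:")
open('h.py','w').write(s)
E
ls pics
```

```text
scene0.png
top0.png
wrist0.png
```

View pics/top0.png

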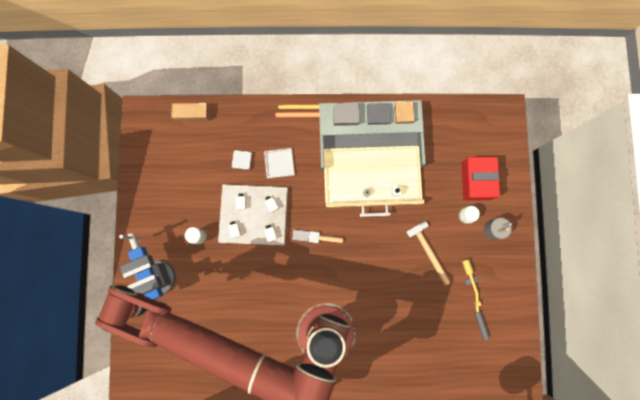

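View pics/scene0.png

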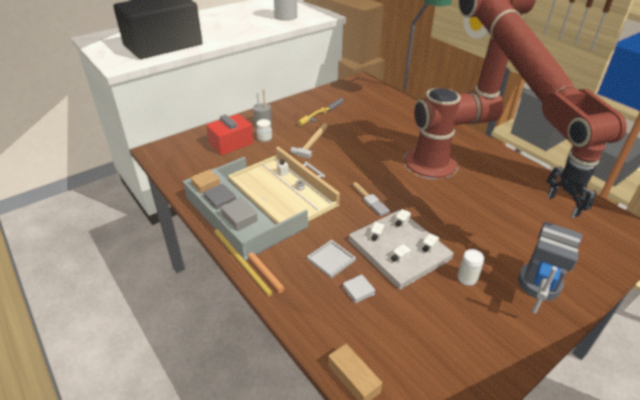

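```bash
python3 - <<'E'
from h import *
im=cv2.imread('pics/top0.png'); c=im[130:255,210:430]; cv2.imwrite('pics/t1.png',cv2.resize(c,None,fx=3.6,fy=3.6,interpolation=cv2.INTER_CUBIC))
f=grab('top')
for n,u,z in [('b',(241,201),.046),('b',(272,204),.046),('b',(235,229),.046),('b',(270,232),.046),('tray',(280,163),.014),('spool',(367,192),.042),('stood',(397,189),.08),
 ('slabTL',(221,185),.03),('slabBR',(286,245),.03),('unitTL',(319,103),.08),('unitTR',(424,101),.08),('frontL',(327,205),.07),('frontR',(424,201),.07),('handleL',(362,216),.048),('handleR',(389,215),.048),('can',(195,236),.1),('block',(242,160),.022)]:
    print(n,pt(f,u,z)[0].round(3))
E
```

```text
b [0.517 0.331 0.046]
b [0.505 0.209 0.046]
b [0.407 0.353 0.046]
b [0.394 0.216 0.046]
tray [0.675 0.181 0.014]
spool [ 0.55  -0.167  0.042]
stood [ 0.556 -0.281  0.08 ]
slabTL [0.584 0.415 0.03 ]
slabBR [0.344 0.154 0.03 ]
unitTL [0.905 0.021 0.08 ]
unitTR [ 0.913 -0.4    0.08 ]
frontL [ 0.496 -0.008  0.07 ]
frontR [ 0.51  -0.387  0.07 ]
handleL [ 0.455 -0.145  0.048]
handleR [ 0.458 -0.251  0.048]
can [0.378 0.494 0.1  ]
block [0.687 0.334 0.022]
```

View pics/t1.png

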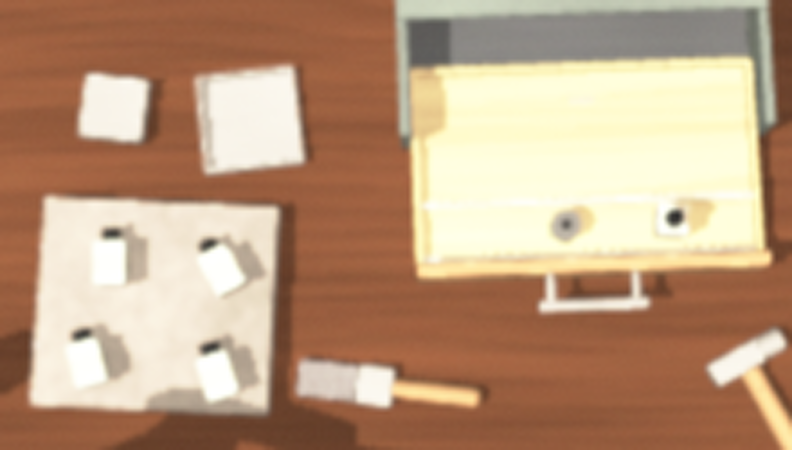

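```bash
python3 -m pendant '[[1,[-0.5,-0.35,-0.15],-0.04],[1,[-1,-0.7,-0.3],-0.076],[1,[-1,-0.7,-0.3],-0.076],[1,[-1,-0.7,-0.3],-0.076],[1,[-1,-0.7,-0.3],-0.076]]' && python3 -m pendant '[[1,[-0.39,-0.45,-0.07],0],[1,[-0.78,-0.9,-0.14],0],[1,[-0.78,-0.9,-0.14],0],[1,[-0.78,-0.9,-0.14],0],[1,[-0.78,-0.9,-0.14],0]]' && python3 -m pendant '[[0.7,[-0.39,-0.45,-0.07],0],[0.7,[-0.78,-0.9,-0.14],0],[0.7,[-0.78,-0.9,-0.14],0],[0.7,[-0.78,-0.9,-0.14],0],[0.7,[-0.78,-0.9,-0.14],0],[0.7,[-0.78,-0.9,-0.14],0],[0.7,[-0.78,-0.9,-0.14],0]]' && python3 - <<'E'
from h import *
f=grab('wrist','w1.png'); s=f['s'];print(s['tool_pos'],s['tool_rot'],f['fx'])
E
```

```text
time: 0.7
tool_pos: [0.2448, 0.497, 0.2677]
tool_rot: [0.0, 0.001, 1.0, 0.001]
contact_force: [-1.4, 0.4, -0.3]
gripper_width: 1.0
grasp_force: 0.0
time: 1.2
tool_pos: [0.3375, 0.3899, 0.2835]
tool_rot: [-0.001, -0.0, 1.0, 0.0]
contact_force: [-0.7, 0.2, -0.4]
gripper_width: 1.0
grasp_force: 0.0
time: 1.9
tool_pos: [0.4303, 0.2832, 0.3004]
tool_rot: [-0.001, -0.002, 1.0, -0.0]
contact_force: [0.0, -0.6, -0.2]
gripper_width: 0.698
grasp_force: 0.0
[0.43026077 0.2831873  0.30036553] [-5.06121557e-04 -1.98877097e-03  9.99997894e-01 -1.03882417e-05] 356.9226055470735
```

View pics/w1.png

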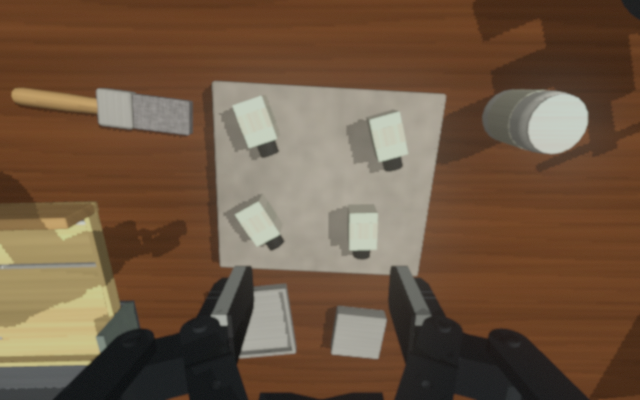

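```bash
cat >> h.py <<'E'
def bottles(f,thr=175,z=0.062,roi=None,amin=300):
    """white quads -> pixel quads"""
    g=cv2.cvtColor(f['img'],cv2.COLOR_RGB2GRAY); m=(g>thr).astype(np.uint8)
    m=cv2.morphologyEx(m,cv2.MORPH_OPEN,np.ones((3,3)))
    if roi: k=np.zeros_like(m); k[roi[1]:roi[3],roi[0]:roi[2]]=1; m*=k
    out=[]
    for c in cv2.findContours(m,cv2.RETR_EXTERNAL,cv2.CHAIN_APPROX_NONE)[0]:
        a=cv2.contourArea(c)
        if a<amin: continue
        P=pt(f,c[:,0],z)[:,:2].astype(np.float32)
        r=cv2.minAreaRect(P*1000); b=cv2.boxPoints(r); 
        out.append((a,c[:,0].mean(0).round(),np.array(r[0])/1000,r[1],r[2]))
    return out
E
python3 - <<'E'
from h import *
f=grab('wrist')
g=cv2.cvtColor(f['img'],cv2.COLOR_RGB2GRAY); print(g[125,255],g[230,362],g[180,300],g[255,360])
for t in (150,165,180):
  print(t)
  for o in bottles(f,t,roi=(215,85,440,270)): print(*o)
E
```

```text
199 198 162 62
150
34204.0 [299. 175.] [0.45587366 0.28653946] (234.3435821533203, 207.1699981689453) 87.2658462524414
165
1097.0 [368. 233.] [0.50989331 0.33993359] (47.30886459350586, 47.0621337890625) 1.6814182996749878
1021.5 [257. 224.] [0.50110583 0.20974535] (46.92096710205078, 33.826087951660156) 29.521995544433594
374.0 [319. 178.] [0.44610602 0.28090439] (21.4271297454834, 28.732582092285156) 62.676456451416016
1361.5 [390. 136.] [0.40090323 0.35544031] (47.679500579833984, 34.685062408447266) 15.359135627746582
1373.5 [255. 121.] [0.38547171 0.21332951] (47.159751892089844, 33.085655212402344) 18.389209747314453
180
934.5 [364. 231.] [0.50951559 0.33209988] (45.794857025146484, 31.423521041870117) 1.6814321279525757
944.5 [257. 224.] [0.50078693 0.20975772] (45.26530075073242, 32.14849853515625) 29.56293296813965
1230.0 [389. 136.] [0.40071692 0.35456607] (45.777366638183594, 31.96485710144043) 15.308353424072266
1279.0 [255. 121.] [0.38553821 0.21337761] (45.598388671875, 31.597055435180664) 18.37462043762207
```

```bash
for i in 1 2 3 4; do python3 -m pendant '[[0.7,[-0.02,-0.4,0],0],[0.7,[-0.04,-0.8,0],0],[0.7,[-0.04,-0.98,0],0],[0.7,[-0.04,-0.98,0],0],[0.7,[-0.04,-0.98,0],0]]' | sed -n 2p; done; python3 -m pendant '[[0.7,[0,0,0],0],[0.7,[0,0,0],0]]' && python3 - <<'E'
from h import *
f=grab('wrist','w2.png'); s=f['s'];print(s['tool_pos'],s['tool_rot'])
print('spool',px(f,[[.55,-.167,.042],[.556,-.281,.08]]))
E
```

```text
tool_pos: [0.4362, 0.1645, 0.301]
tool_pos: [0.4414, 0.0476, 0.3009]
tool_pos: [0.4465, -0.0697, 0.3008]
tool_pos: [0.4516, -0.1871, 0.3008]
time: 4.2
tool_pos: [0.4514, -0.1872, 0.3011]
tool_rot: [0.0, -0.002, 1.0, 0.0]
contact_force: [-0.4, 0.0, -0.5]
gripper_width: 0.705
grasp_force: 0.0
[ 0.45144211 -0.1871881   0.30108139] [ 2.30374688e-04 -1.68599533e-03  9.99998552e-01  2.92720860e-05]
spool [[337.54995153 238.96043073]
 [238.3619466  257.55599425]]
```

View pics/w2.png

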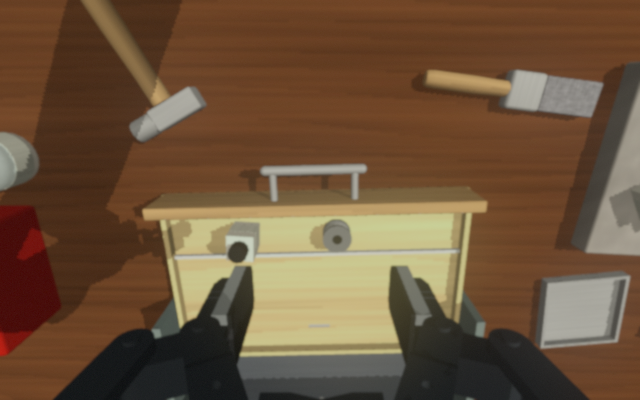

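```bash
python3 - <<'E'
from h import *
f=grab('wrist')
a=pt(f,[(146,218),(486,211)],.07); print('panel inner top',a.round(4), np.linalg.norm(a[1]-a[0]))
r=pt(f,[(177,257),(460,250)],.024); print('ridge',r.round(4),np.linalg.norm(r[1]-r[0]))
g=cv2.cvtColor(f['img'],cv2.COLOR_RGB2HSV)
# spool mask: low saturation, mid
roi=np.zeros(g.shape[:2],bool); roi[215:265,310:365]=1
m=((g[...,1]<70)&roi).astype(np.uint8); m[250:]=0
c=max(cv2.findContours(m,cv2.RETR_EXTERNAL,cv2.CHAIN_APPROX_NONE)[0],key=cv2.contourArea)
print('spool px',cv2.boundingRect(c)); x,y,w,h=cv2.boundingRect(c)
print(pt(f,[(x,y+h-w/2),(x+w,y+h-w/2),(x+w/2,y+h)],.042).round(4))
for p in [(237,252)]: print('stood cap',pt(f,p,.08).round(4))
u=pt(f,[(262,170),(366,168)],.048);print('handle',u.round(4))
t=pt(f,[(538,276),(627,272),(626,337),(541,347)],.014);print('tray',t.round(3),t.mean(0))
cv2.imwrite('pics/w2z.png',cv2.resize(f['img'][140:360,130:500,::-1],None,fx=2.1,fy=2.1,interpolation=cv2.INTER_CUBIC))
E
```

```text
panel inner top [[ 0.5119 -0.3835  0.07  ]
 [ 0.5027 -0.0045  0.07  ]] 0.37913725138622745
ridge [[ 0.5844 -0.3758  0.024 ]
 [ 0.5734 -0.0073  0.024 ]] 0.36867311165958166
spool px (323, 219, 29, 31)
[[ 0.5453 -0.1852  0.042 ]
 [ 0.5453 -0.1497  0.042 ]
 [ 0.5649 -0.1671  0.042 ]]
stood cap [[ 0.5489 -0.2823  0.08  ]]
handle [[ 0.4619 -0.2547  0.048 ]
 [ 0.4594 -0.137   0.048 ]]
tray [[0.617 0.108 0.014]
 [0.611 0.227 0.014]
 [0.717 0.255 0.014]
 [0.736 0.136 0.014]] [0.67009555 0.18146179 0.014     ]
```

View pics/w2z.png

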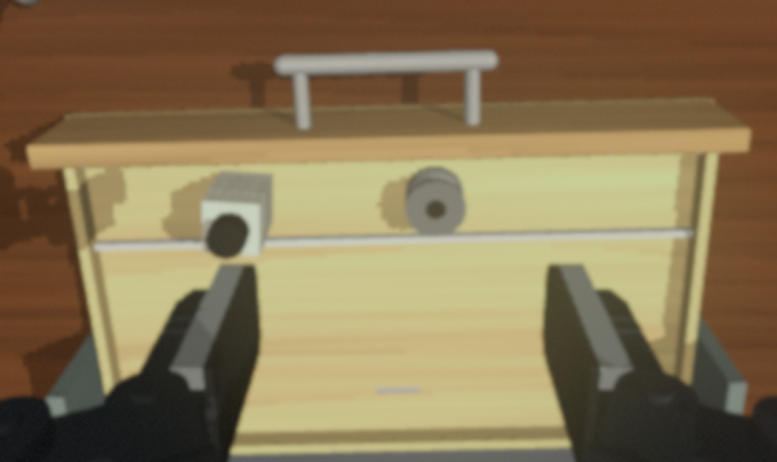

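```bash
python3 -m pendant '[[0.7,[-0.4,0.1,0.4],0],[0.7,[-0.8,0.168,0.8],0],[0.7,[-0.8,0.168,1],0],[0.7,[-0.8,0.168,1],0],[0.7,[-0.8,0.168,1],0]]' >/dev/null; python3 -m pendant '[[0.7,[0,0,0.3],0],[0.7,[0,0,0.6],0],[0.7,[0,0,0.9],0],[0.7,[0,0,1],0],[0.7,[0,0,1],0]]'|sed -n 2,4p;  python3 -m pendant '[[0.6,[0,0,0.15],0],[0.6,[0,0,0.3],0],[0.55,[0,0,0.32],0],[0.5,[0,0,0.32],0],[0.5,[0,0,0.32],0],[0.5,[0,0,0.32],0]]'|sed -n 2,6p
for i in 1; do python3 -m pendant '[[0.45,[0,0,0],0],[0.45,[0,0,0],0],[0.45,[0,0,0],0]]'|tail -3; python3 -m pendant '[[0.43,[0,0,0],0],[0.43,[0,0,0],0],[0.43,[0,0,0],0]]'|tail -3;python3 -m pendant '[[0.42,[0,0,0],0],[0.42,[0,0,0],0],[0.42,[0,0,0],0]]'|tail -3;python3 -m pendant '[[0.41,[0,0,0],0],[0.41,[0,0,0],0],[0.41,[0,0,0],0]]'|tail -3; python3 -m pendant '[[0.40,[0,0,0],0],[0.40,[0,0,0],0],[0.40,[0,0,0],0]]'|tail -3; done
```

```text
tool_pos: [0.5466, -0.1686, 0.0613]
tool_rot: [-0.0, -0.0, 1.0, 0.0]
contact_force: [-0.4, -0.1, -0.7]
tool_pos: [0.5483, -0.169, 0.0244]
tool_rot: [0.001, -0.0, 1.0, -0.001]
contact_force: [0.1, 0.3, -0.2]
gripper_width: 0.499
grasp_force: 0.0
contact_force: [0.1, -0.2, -1.0]
gripper_width: 0.446
grasp_force: 0.0
contact_force: [-0.5, 1.1, 1.3]
gripper_width: 0.428
grasp_force: 0.4
contact_force: [-0.1, 1.4, 0.1]
gripper_width: 0.421
grasp_force: 1.5
contact_force: [-0.5, 1.0, 0.5]
gripper_width: 0.411
grasp_force: 15.5
contact_force: [-0.6, 0.9, 2.8]
gripper_width: 0.409
grasp_force: 31.6
```

```bash
python3 -m pendant '[[0.38,[0,0,0],0],[0.38,[0,0,0],0],[0.38,[0,0,0],0],[0.38,[0,0,-0.3],0],[0.38,[0,0,-0.7],0],[0.38,[0,0,-1],0],[0.38,[0,0,-1],0],[0.38,[0,0,-1],0]]' |tail -5; for i in 1 2 3; do python3 -m pendant '[[0.38,[-0.12,0.3,0],0],[0.38,[-0.24,0.65,0],0],[0.38,[-0.34,0.97,0],0],[0.38,[-0.34,0.97,0],0],[0.38,[-0.34,0.97,0],0]]' |sed -n '2p;6p'; done; python3 -m pendant '[[0.38,[0,0,0.3],0],[0.38,[0,0,0.6],0],[0.38,[0,0,0.6],0],[0.38,[0,0,0.6],0]]' |sed -n '2p;6p'
```

```text
tool_pos: [0.5473, -0.1687, 0.1429]
tool_rot: [0.001, -0.0, 1.0, -0.0]
contact_force: [-0.2, 0.2, -1.9]
gripper_width: 0.396
grasp_force: 59.8
tool_pos: [0.5864, -0.0512, 0.1397]
grasp_force: 60.0
tool_pos: [0.6278, 0.0636, 0.141]
grasp_force: 60.1
tool_pos: [0.6689, 0.1794, 0.1415]
grasp_force: 60.2
tool_pos: [0.6684, 0.1789, 0.0698]
grasp_force: 60.1
```

```bash
python3 -m pendant '[[0.38,[0,0,0.2],0],[0.38,[0,0,0.35],0],[0.38,[0,0,0.42],0],[0.38,[0,0,0.47],0],[0.38,[0,0,0.47],0],[0.38,[0,0,0.47],0]]' |sed -n '2,6p'; python3 -m pendant '[[0.42,[0,0,0],0],[0.45,[0,0,0],0],[0.52,[0,0,0],0],[0.52,[0,0,0],0],[0.52,[0,0,-0.2],0],[0.52,[0,0,-0.6],0],[0.52,[0,0,-1],0],[0.52,[0,0,-1],0],[0.52,[0,0,-1],0]]' |sed -n '2,6p'; python3 - <<'E'
from h import *
f=grab('top'); c=f['img'][130:255,200:320,::-1]; cv2.imwrite('pics/t2.png',cv2.resize(c,None,fx=4,fy=4,interpolation=cv2.INTER_CUBIC))
f=grab('wrist'); cv2.imwrite('pics/w3.png',f['img'][:,:,::-1])
E
```

```text
tool_pos: [0.6697, 0.181, 0.0149]
tool_rot: [0.001, -0.001, 1.0, 0.0]
contact_force: [0.3, -0.2, 0.7]
gripper_width: 0.396
grasp_force: 60.1
tool_pos: [0.6706, 0.1811, 0.1371]
tool_rot: [0.002, -0.0, 1.0, 0.0]
contact_force: [0.0, -0.1, -0.8]
gripper_width: 0.518
grasp_force: 0.0
```

View pics/w3.png

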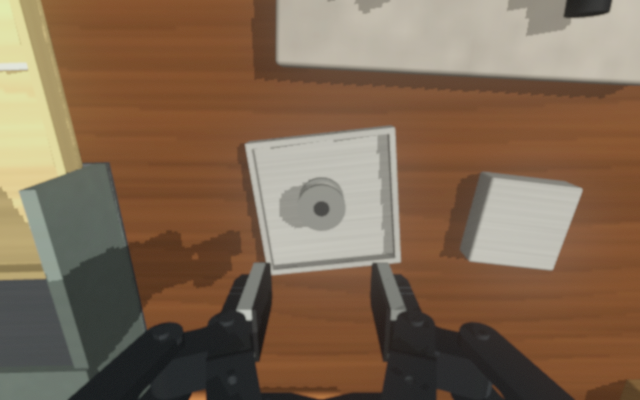

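```bash
cat > look.py <<'E'
from h import *
import sys
f=grab('wrist'); s=f['s']; print('tcp',s['tool_pos'].round(4),'t',s['time'])
box=px(f,[[.345,.157,.03],[.345,.417,.03],[.583,.157,.03],[.583,.417,.03]]); lo=np.clip(box.min(0),0,[640,400]).astype(int); hi=np.clip(box.max(0),0,[640,400]).astype(int)
for o in bottles(f,180,roi=(lo[0],lo[1],hi[0],hi[1])):
    (w,h),a=o[3],o[4]
    if w<h: a-=90
    d=np.array([np.cos(np.radians(a)),np.sin(np.radians(a))])
    print('px',o[1],'c',o[2].round(4),'size %.0f %.0f'%(w,h),'ang %.1f'%a,'cap',(o[2]+.031*d).round(4))
E
for i in 1 2; do python3 -m pendant '[[0.45,[0.3,0.1,-0.3],0],[0.45,[0.7,0.3,-0.68],0],[0.45,[1,0.42,-0.68],0],[0.45,[1,0.42,-0.68],0],[0.45,[1,0.42,-0.68],0],[0.45,[1,0.42,-0.68],0]]'|sed -n 2p;done; python3 look.py
```

```text
tool_pos: [0.5489, 0.2306, 0.2137]
tool_pos: [0.4299, 0.2807, 0.2956]
tcp [0.4299 0.2807 0.2956] t 12.9
px [367. 233.] c [0.5093 0.3321] size 45 31 ang 1.6 cap [0.5402 0.333 ]
px [259. 226.] c [0.5009 0.2098] size 46 32 ang 29.3 cap [0.528  0.2249]
px [393. 137.] c [0.4007 0.3546] size 46 32 ang 15.6 cap [0.4306 0.3629]
px [256. 123.] c [0.3855 0.2133] size 46 32 ang 18.1 cap [0.415 0.223]
```

```bash
python3 -m pendant '[[0.45,[-0.4,0.2,0.3],0],[0.45,[-0.8,0.4,0.7],0],[0.45,[-1,0.436,1],0],[0.45,[-1,0.436,1],0],[0.45,[-1,0.436,1],0]]' |sed -n '2p'; python3 -m pendant '[[0.45,[0,0,0.3],0],[0.45,[0,0,0.6],0],[0.45,[0,0,0.9],0],[0.4,[0,0,1],0],[0.4,[0,0,1],0],[0.4,[0,0,1],0],[0.4,[0,0,1],0]]' |sed -n '2p'; python3 - <<'E'
from h import *
grab('wrist','w4.png'); print(manip.state()['contact_force'])
E
```

```text
tool_pos: [0.5488, 0.3316, 0.1695]
tool_pos: [0.5509, 0.3346, 0.0604]
[ 0.04896762  0.50991812 -0.21498558]
```

View pics/w4.png

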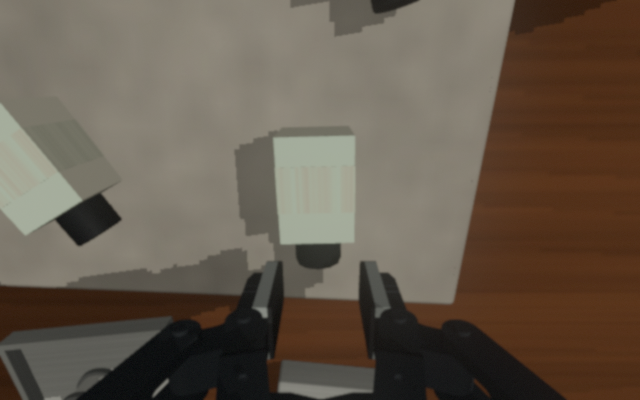

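```bash
python3 -m pendant '[[0.4,[0,0,0.1],0],[0.4,[0,0,0.2],0],[0.35,[0,0,0.2],0],[0.3,[0,0,0.2],0],[0.3,[0,0,0.2],0],[0.3,[0,0,0.2],0]]' |sed -n '2,6p'; python3 -m pendant '[[0.262,[0,0,0],0],[0.262,[0,0,0],0],[0.262,[0,0,0],0]]'|tail -3;  python3 -m pendant '[[0.257,[0,0,0],0],[0.257,[0,0,0],0],[0.257,[0,0,0],0]]'|tail -3;  python3 -m pendant '[[0.254,[0,0,0],0],[0.254,[0,0,0],0],[0.254,[0,0,0],0]]'|tail -3
```

```text
tool_pos: [0.5493, 0.334, 0.0337]
tool_rot: [0.0, -0.001, 1.0, 0.0]
contact_force: [-0.3, -0.4, 0.4]
gripper_width: 0.302
grasp_force: 0.0
contact_force: [-0.5, 0.5, -0.2]
gripper_width: 0.267
grasp_force: 0.0
contact_force: [-0.8, -0.8, 0.9]
gripper_width: 0.254
grasp_force: 1.6
contact_force: [-0.7, -0.8, 1.3]
gripper_width: 0.254
grasp_force: 3.7
```

```bash
python3 -m pendant '[[0.253,[0,0,0],0],[0.253,[0,0,-0.1],0],[0.253,[0,0,-0.2],0],[0.253,[0,0,-0.3],0],[0.253,[0,0,-0.4],0],[0.253,[0,0,-0.5],0],[0.253,[0,0,-0.6],0],[0.253,[0,0,-0.7],0],[0.253,[0,0,-0.8],0],[0.253,[0,0,-0.8],0]]' |sed -n '2,6p'; python3 - <<'E'
from h import *
f=grab('wrist'); w=f['img'][:,:,::-1]
s=grab('scene'); p=px(s,[manip.state()['tool_pos']])[0]; print(p)
x,y=p.astype(int); c=s['img'][max(y-50,0):y+50,x-50:x+50,::-1]
cv2.imwrite('pics/w5.png',np.hstack([w[:,160:480],cv2.resize(c,(400,400),interpolation=cv2.INTER_CUBIC)]))
E
```

```text
tool_pos: [0.5503, 0.3345, 0.1322]
tool_rot: [0.002, -0.0, 1.0, 0.001]
contact_force: [0.3, 0.5, -0.2]
gripper_width: 0.258
grasp_force: 5.0
[395.21515623 240.63359184]
```

View pics/w5.png

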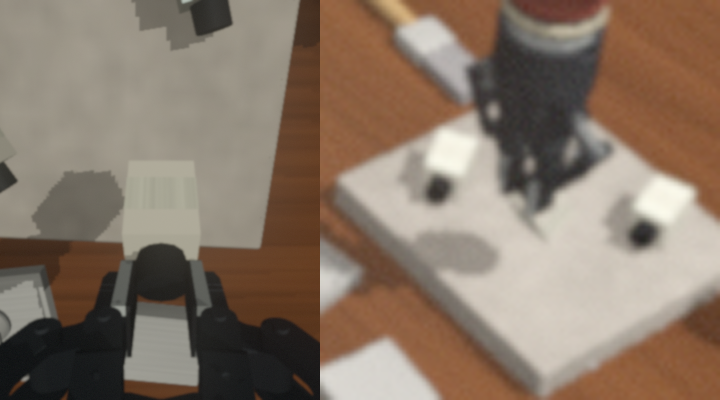

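```bash
cat > tilt.py <<'E'
from h import *
f=grab('wrist'); t=f['s']['tool_pos']; print(t.round(4),f['s']['grasp_force'])
q=f['s']['tool_rot']; Rm=R.from_quat([q[1],q[2],q[3],q[0]]).as_matrix()
g=cv2.cvtColor(f['img'],cv2.COLOR_RGB2GRAY)
col=g[120:300,320]; print('col320',col[::4].tolist())
# pivot 10 mm above tip, 6.5 mm toward robot; bottle-frame pivot 57.5
for a in (0,15,30,45,60,90):
    c,s=np.cos(np.radians(a)),np.sin(np.radians(a))
    piv=t+Rm@np.array([.0065,0,-.011])
    # bottle axis up vector tilted toward +x (cap away): u=(s,0,c) ; near side normal n=(-c,0,s)
    u=-Rm[:,0]*s+np.array([0,0,c]); n=Rm[:,0]*c+np.array([0,0,s])
    P=[piv-u*.0575+n*.016, piv-u*.0115+n*.016, piv+u*.0045]
    print(a,px(f,P).round(0).tolist())
E
python3 tilt.py
```

```text
[0.5491 0.3339 0.1296] 4.908662193920463
col320 [150, 150, 150, 149, 149, 150, 152, 153, 153, 153, 161, 170, 170, 170, 168, 165, 164, 165, 164, 164, 164, 164, 166, 170, 170, 169, 169, 169, 169, 163, 162, 64, 48, 48, 47, 46, 43, 43, 40, 40, 38, 37, 35, 33, 30]
0 [[322.0, 199.0], [322.0, 233.0], [322.0, 285.0]]
15 [[322.0, 177.0], [322.0, 232.0], [322.0, 287.0]]
30 [[322.0, 158.0], [322.0, 234.0], [322.0, 289.0]]
45 [[322.0, 143.0], [322.0, 240.0], [322.0, 290.0]]
60 [[322.0, 134.0], [322.0, 249.0], [322.0, 290.0]]
90 [[322.0, 148.0], [322.0, 274.0], [322.0, 288.0]]
```

```bash
python3 -m pendant '[[0.253,[0,0,0.15],0],[0.253,[0,0,0.3],0],[0.2545,[0,0,0.3],0],[0.2545,[0,0,0.3],0],[0.2545,[0,0,0.3],0]]' |tail -2;python3 tilt.py|head -2; python3 -m pendant '[[0.2555,[0,0,0],0],[0.2555,[0,0,0],0],[0.2555,[0,0,0],0],[0.2555,[0,0,0],0]]' |tail -2; python3 tilt.py
```

```text
gripper_width: 0.254
grasp_force: 3.7
[0.5491 0.3339 0.0932] 3.6959478934295475
col320 [145, 145, 145, 146, 144, 144, 145, 146, 148, 148, 148, 162, 162, 162, 163, 157, 158, 157, 157, 157, 158, 157, 159, 162, 162, 162, 163, 162, 162, 161, 159, 53, 47, 46, 45, 43, 42, 40, 39, 37, 35, 34, 31, 28, 26]
gripper_width: 0.258
grasp_force: 2.4
[0.5491 0.3339 0.0936] 2.4358692741952837
col320 [146, 145, 145, 146, 145, 144, 146, 147, 147, 148, 149, 162, 162, 162, 162, 158, 158, 157, 158, 157, 158, 158, 159, 162, 162, 162, 162, 162, 162, 161, 159, 52, 47, 45, 45, 41, 42, 41, 38, 36, 36, 35, 29, 29, 28]
0 [[322.0, 199.0], [322.0, 233.0], [322.0, 285.0]]
15 [[322.0, 177.0], [322.0, 232.0], [322.0, 287.0]]
30 [[322.0, 158.0], [322.0, 234.0], [322.0, 289.0]]
45 [[322.0, 143.0], [322.0, 240.0], [322.0, 290.0]]
60 [[322.0, 134.0], [322.0, 249.0], [322.0, 290.0]]
90 [[322.0, 148.0], [322.0, 274.0], [322.0, 288.0]]
```

```bash
python3 -m pendant '[[0.2545,[0,0,0.03],0],[0.2545,[0,0,0.06],0],[0.2545,[0,0,0.09],0],[0.2545,[0,0,0.11],0],[0.2545,[0,0,0.125],0],[0.2545,[0,0,0.125],0]]' |tail -5; python3 tilt.py|head -2;python3 -m pendant '[[0.27,[0,0,0],0],[0.29,[0,0,0],0],[0.32,[0,0,0],0],[0.36,[0,0,0],0],[0.4,[0,0,0],0],[0.45,[0,0,0],0],[0.45,[0,0,0],0],[0.45,[0,0,0],0]]' |tail -5; python3 - <<'E'
from h import *
grab('wrist','w6.png')
E
```

```text
tool_pos: [0.5488, 0.3338, 0.0778]
tool_rot: [-0.0, -0.0, 1.0, -0.0]
contact_force: [0.4, -0.3, -1.8]
gripper_width: 0.254
grasp_force: 3.0
[0.5488 0.3338 0.0778] 3.047949685715139
col320 [141, 142, 142, 141, 141, 140, 140, 141, 142, 142, 144, 158, 158, 158, 158, 153, 153, 153, 153, 153, 153, 153, 154, 157, 157, 157, 157, 157, 157, 157, 155, 51, 44, 45, 41, 40, 39, 39, 36, 36, 35, 32, 28, 27, 26]
tool_pos: [0.549, 0.3338, 0.0783]
tool_rot: [-0.0, -0.0, 1.0, -0.0]
contact_force: [-0.0, 0.4, 0.3]
gripper_width: 0.448
grasp_force: 0.0
```

View pics/w6.png

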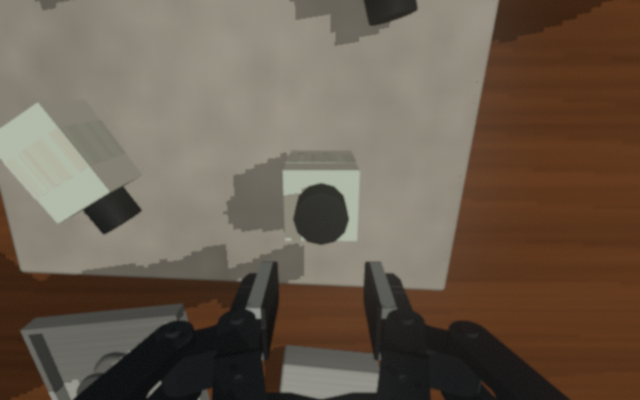

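```bash
cat > cap.py <<'E'
# dark cap disc on a standing bottle: centre at plane z; args z, u0 v0 u1 v1
from h import *
import sys
z=float(sys.argv[1]); u0,v0,u1,v1=map(int,sys.argv[2:6])
f=grab('wrist'); t=f['s']['tool_pos']; g=cv2.cvtColor(f['img'],cv2.COLOR_RGB2GRAY)
m=np.zeros_like(g); m[v0:v1,u0:u1]=(g[v0:v1,u0:u1]<75)
for c in cv2.findContours(m,cv2.RETR_EXTERNAL,cv2.CHAIN_APPROX_NONE)[0]:
    if cv2.contourArea(c)<250: continue
    P=pt(f,c[:,0],z)
    # far (+x) half of contour belongs to the top rim: fit circle there
    lo,hi=P.min(0),P.max(0); x=hi[0]-.011; y=(lo[1]+hi[1])/2
    print('ext',(hi-lo)[:2].round(4),'cap',round(x,4),round(y,4),'tcp',t.round(4),'rows dx %.3f dy %.3f'%(-(x-t[0])/.12,(y-t[1])/.12))
E
python3 cap.py .092 280 160 365 250
```

```text
ext [0.0241 0.0204] cap 0.5138 0.3332 tcp [0.549  0.3339 0.0783] rows dx 0.294 dy -0.005
```

```bash
python3 -m pendant '[[0.45,[0.1,0,-0.01],0],[0.45,[0.2,0,-0.01],0],[0.4,[0.294,-0.005,-0.01],0],[0.35,[0.294,-0.005,-0.01],0],[0.3,[0.294,-0.005,-0.01],0],[0.27,[0.294,-0.005,-0.01],0],[0.257,[0.294,-0.005,-0.01],0],[0.257,[0.294,-0.005,-0.01],0],[0.252,[0.294,-0.005,-0.01],0],[0.252,[0.294,-0.005,-0.01],0]]' |tail -5;python3 -m pendant '[[0.25,[0,0,0],0],[0.25,[0,0,0],0],[0.25,[0,0,-0.1],0],[0.25,[0,0,-0.3],0],[0.25,[0,0,-0.5],0],[0.25,[0,0,-0.67],0],[0.25,[0,0,-0.67],0],[0.25,[0,0,-0.67],0]]' |tail -5; python3 - <<'E'
from h import *
grab('wrist','w7.png')
E
```

```text
tool_pos: [0.5141, 0.3334, 0.0798]
tool_rot: [0.0, -0.0, 1.0, 0.0]
contact_force: [-0.2, 0.4, 1.1]
gripper_width: 0.254
grasp_force: 4.9
tool_pos: [0.5137, 0.3331, 0.16]
tool_rot: [0.0, -0.0, 1.0, -0.0]
contact_force: [0.2, -0.0, -1.5]
gripper_width: 0.256
grasp_force: 6.9
```

View pics/w7.png

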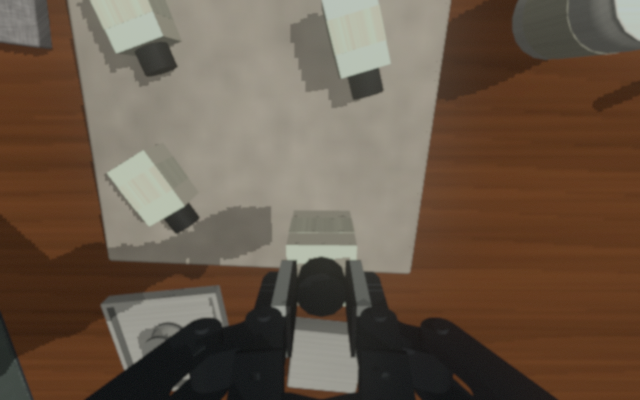

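```bash
for i in 1 2 3 4 5; do python3 -m pendant '[[0.25,[-0.014,-0.2,0],0],[0.25,[-0.028,-0.44,0],0],[0.25,[-0.042,-0.68,0],0],[0.25,[-0.058,-0.85,0],0],[0.25,[-0.058,-0.926,0],0],[0.25,[-0.058,-0.926,0],0]]' |sed -n '2p;6p'; done; python3 -m pendant '[[0.25,[0,0,0.15],0],[0.25,[0,0,0.35],0],[0.25,[0,0,0.5],0],[0.25,[0,0,0.6],0],[0.25,[0,0,0.65],0],[0.25,[0,0,0.65],0]]' | sed -n '2p;6p'; python3 tilt.py | sed -n '2,3p'; time ls >/dev/null
```

```text
tool_pos: [0.5201, 0.2212, 0.1584]
grasp_force: 7.0
tool_pos: [0.5278, 0.111, 0.1595]
grasp_force: 7.0
tool_pos: [0.535, 0.0002, 0.1598]
grasp_force: 7.0
tool_pos: [0.5421, -0.1108, 0.1598]
grasp_force: 7.0
tool_pos: [0.5492, -0.2223, 0.1597]
grasp_force: 7.0
tool_pos: [0.5488, -0.2215, 0.0812]
grasp_force: 7.0
col320 [61, 59, 60, 64, 65, 71, 72, 76, 77, 81, 87, 129, 135, 133, 135, 139, 138, 128, 150, 161, 162, 164, 156, 116, 113, 110, 110, 109, 118, 112, 114, 127, 174, 173, 130, 43, 42, 41, 42, 44, 42, 37, 39, 38, 38]
0 [[322.0, 200.0], [322.0, 233.0], [322.0, 285.0]]
real	0m0.011s
user	0m0.001s
sys	0m0.009s
```

```bash
python3 -m pendant '[[0.25,[0,0,0.04],0],[0.25,[0,0,0.07],0],[0.25,[0,0,0.09],0],[0.25,[0,0,0.1],0],[0.25,[0,0,0.105],0],[0.25,[0,0,0.105],0]]' | sed -n '2,6p';  python3 -m pendant '[[0.26,[0,0,0],0],[0.28,[0,0,0],0],[0.32,[0,0,0],0],[0.36,[0,0,0],0],[0.4,[0,0,0],0],[0.4,[0,0,0],0],[0.4,[0,0,-0.2],0],[0.4,[0,0,-0.5],0],[0.4,[0,0,-0.9],0],[0.4,[0,0,-1],0]]' | sed -n '2,6p'; python3 -m pendant '[[0.4,[0.2,0.3,0],0],[0.4,[0.5,0.6,0],0],[0.4,[0.7,0.9,-0.3],0],[0.4,[0.7,1,-0.5],0],[0.4,[0.7,1,-0.5],0]]' | sed -n 2p;  python3 - <<'E'
from h import *
grab('wrist','w8.png')
E
```

```text
tool_pos: [0.549, -0.2223, 0.0693]
tool_rot: [-0.0, -0.0, 1.0, 0.0]
contact_force: [-0.3, 0.1, -1.8]
gripper_width: 0.248
grasp_force: 7.0
tool_pos: [0.5519, -0.2238, 0.1963]
tool_rot: [0.005, -0.001, 1.0, -0.003]
contact_force: [-0.5, -0.4, 0.5]
gripper_width: 0.399
grasp_force: 0.0
tool_pos: [0.4663, -0.1014, 0.254]
```

View pics/w8.png

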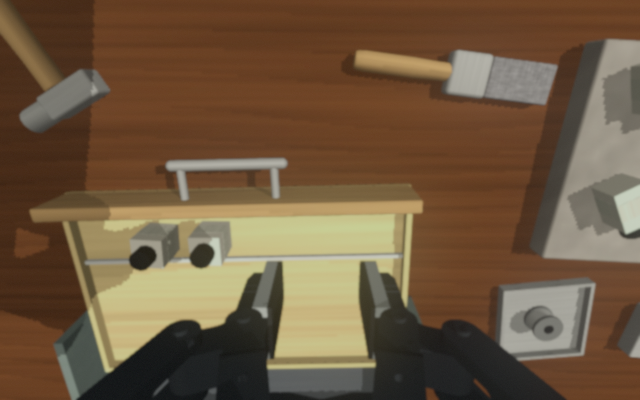

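```bash
for i in 1 2 3 4; do python3 -m pendant '[[0.45,[0.02,0.3,0],0],[0.45,[0.07,0.6,-0.05],0],[0.45,[0.075,0.8,-0.1],0],[0.45,[0.075,0.8,-0.1],0]]'>/dev/null;done;python3 -m pendant '[[0.45,[0,0,0],0],[0.45,[0,0,0],0]]' | sed -n '1,3p';python3 look.py
```

```text
time: 28.85
tool_pos: [0.429, 0.2798, 0.2963]
tool_rot: [-0.001, 0.001, 1.0, -0.001]
tcp [0.429  0.2798 0.2963] t 28.85
px [260. 227.] c [0.5009 0.2096] size 45 32 ang 29.9 cap [0.5277 0.2251]
px [393. 138.] c [0.4008 0.3546] size 46 32 ang 15.7 cap [0.4306 0.3629]
px [257. 123.] c [0.3855 0.2133] size 45 32 ang 18.1 cap [0.4149 0.2229]
```

```bash
python3 -m pendant '[[0.45,[-0.3,-0.1,0.2],-0.04],[0.45,[-0.6,-0.3,0.5],-0.08],[0.45,[-0.897,-0.417,0.8],-0.12],[0.45,[-0.897,-0.417,1],-0.163],[0.45,[-0.897,-0.417,1],-0.163],[0.45,[-0.897,-0.417,1],-0.163]]' >/dev/null;  python3 -m pendant '[[0.45,[0,0,0.3],0],[0.45,[0,0,0.6],0],[0.45,[0,0,0.9],0],[0.4,[0,0,0.95],0],[0.4,[0,0,0.95],0],[0.4,[0,0,0.95],0]]' |sed -n '2,4p'; python3 - <<'E'
from h import *
f=grab('wrist'); s=f['s'];q=s['tool_rot'];T=R.from_quat([q[1],q[2],q[3],q[0]]).as_matrix()
for a,c,ww,wh,an in [(o[0],o[2],*o[3],o[4]) for o in bottles(f,180,roi=(200,60,440,260),amin=2000)]:
    print(a,c.round(4),round(ww,3),round(wh,3),an,'in tool',((np.r_[c,.062]-s['tool_pos'])@T).round(4),'tool -x heading',np.degrees(np.arctan2(-T[1,0],-T[0,0])))
E
```

```text
tool_pos: [0.5382, 0.2324, 0.0668]
tool_rot: [0.003, -0.254, 0.967, 0.0]
contact_force: [0.9, -0.9, 0.8]
```

```bash
cat > near.py <<'E'
from h import *
f=grab('wrist'); s=f['s'];q=s['tool_rot'];T=R.from_quat([q[1],q[2],q[3],q[0]]).as_matrix()
print(s['tool_pos'].round(4),'heading',np.degrees(np.arctan2(-T[1,0],-T[0,0])).round(1),s['contact_force'].round(1))
g=cv2.cvtColor(f['img'],cv2.COLOR_RGB2GRAY); roi=g[100:240,250:390]; print(np.percentile(roi,[5,30,60,90,97]))
t,_=cv2.threshold(roi,0,255,cv2.THRESH_OTSU)
for th in (t,168,175,185):
  for o in bottles(f,th,roi=(200,60,440,262),amin=2000): print(th,o[0],o[2].round(4),np.round(o[3],1),round(o[4],1),'in tool',((np.r_[o[2],.062]-s['tool_pos'])@T).round(4))
E
python3 near.py
```

```text
[0.5384 0.2324 0.0669] heading 29.4 [-0.3  0.   0.1]
[ 92. 122. 148. 173. 173.]
142.0 7731.0 [0.5007 0.2099] [45.8 32.7] 29.4 in tool [ 0.044  -0.0011  0.0047]
168 6421.5 [0.5007 0.2097] [44.3 30.6] 30.0 in tool [ 0.0441 -0.0012  0.0047]
```

```bash
python3 -m pendant '[[0.4,[0.025,-0.01,0.1],0],[0.4,[0.025,-0.01,0.2],0],[0.35,[0.025,-0.01,0.265],0],[0.3,[0.025,-0.01,0.265],0],[0.3,[0.025,-0.01,0.265],0],[0.262,[0.025,-0.01,0.265],0],[0.262,[0.025,-0.01,0.265],0],[0.256,[0.025,-0.01,0.265],0],[0.254,[0.025,-0.01,0.265],0],[0.254,[0.025,-0.01,0.265],0]]' |sed -n '2,6p'; python3 -m pendant '[[0.253,[0,0,0],0],[0.253,[0,0,-0.1],0],[0.253,[0,0,-0.2],0],[0.253,[0,0,-0.3],0],[0.253,[0,0,-0.4],0],[0.253,[0,0,-0.5],0],[0.253,[0,0,-0.55],0],[0.253,[0,0,-0.55],0],[0.253,[0,0,-0.55],0]]' |sed -n '2,6p'; python3 tilt.py
```

```text
tool_pos: [0.5341, 0.229, 0.0314]
tool_rot: [-0.0, -0.254, 0.967, -0.0]
contact_force: [0.1, -0.9, -0.3]
gripper_width: 0.256
grasp_force: 3.1
tool_pos: [0.534, 0.229, 0.0973]
tool_rot: [-0.0, -0.254, 0.967, 0.0]
contact_force: [-0.6, -0.7, -1.2]
gripper_width: 0.252
grasp_force: 5.2
[0.534  0.229  0.0973] 5.210044956766069
col320 [125, 123, 125, 124, 125, 141, 176, 177, 176, 176, 177, 177, 177, 173, 172, 172, 172, 172, 172, 172, 172, 172, 172, 172, 171, 172, 175, 178, 177, 178, 178, 178, 177, 177, 177, 175, 60, 54, 52, 48, 46, 45, 42, 40, 39]
0 [[321.0, 200.0], [321.0, 233.0], [322.0, 285.0]]
15 [[321.0, 178.0], [322.0, 232.0], [322.0, 287.0]]
30 [[321.0, 158.0], [322.0, 234.0], [322.0, 289.0]]
45 [[321.0, 143.0], [322.0, 240.0], [322.0, 290.0]]
60 [[321.0, 135.0], [322.0, 249.0], [322.0, 290.0]]
90 [[322.0, 149.0], [322.0, 275.0], [322.0, 289.0]]
```

```bash
python3 -m pendant '[[0.254,[0,0,0.1],0],[0.254,[0,0,0.2],0],[0.254,[0,0,0.3],0],[0.254,[0,0,0.4],0],[0.254,[0,0,0.5],0],[0.27,[0,0,0.53],0],[0.3,[0,0,0.53],0],[0.35,[0,0,0.53],0],[0.4,[0,0,0.53],0],[0.4,[0,0,0.5],0]]' |sed -n '2,6p'; python3 -m pendant '[[0.4,[0,0,-0.12],0],[0.4,[0,0,-0.24],0],[0.4,[0,0,-0.24],0],[0.4,[0,0,-0.24],0],[0.4,[0,0,-0.24],0]]' |sed -n '2,6p'; python3 near.py
```

```text
tool_pos: [0.5342, 0.2291, 0.0377]
tool_rot: [-0.0, -0.254, 0.967, -0.0]
contact_force: [-0.1, 0.1, -0.4]
gripper_width: 0.397
grasp_force: 0.0
tool_pos: [0.534, 0.229, 0.0662]
tool_rot: [-0.0, -0.254, 0.967, 0.0]
contact_force: [0.1, -0.4, -0.7]
gripper_width: 0.401
grasp_force: 0.0
[0.534  0.229  0.0662] heading 29.4 [ 0.1 -0.4 -0.7]
[ 93. 123. 137. 174. 174.]
144.0 6870.0 [0.503  0.2113] [45.4 32.6] 29.3 in tool [ 0.0357 -0.0002  0.0042]
168 6133.5 [0.503  0.2111] [44.5 30.9] 29.1 in tool [ 0.0358 -0.0004  0.0042]
```

```bash
python3 -m pendant '[[0.4,[-0.053,0,0],0],[0.4,[-0.053,0,0.1],0],[0.4,[-0.053,0,0.2],0],[0.35,[-0.053,0,0.245],0],[0.3,[-0.053,0,0.245],0],[0.3,[-0.053,0,0.245],0]]' |sed -n '2,4p'; python3 near.py | tail -2
```

```text
tool_pos: [0.5395, 0.2321, 0.0364]
tool_rot: [-0.0, -0.254, 0.967, -0.0]
contact_force: [0.2, -1.0, -0.0]
168 2949.0 [0.507  0.2135] [29.4 30.4] 29.3 in tool [ 0.0375 -0.0003 -0.0256]
168 2819.5 [0.4884 0.203 ] [10.5 30.5] 29.3 in tool [ 0.0588 -0.0003 -0.0256]
```

Good pose (z 0.0364, ~42 mm ahead). Grip and lift.

```bash
python3 -m pendant '[[0.262,[0,0,0],0],[0.262,[0,0,0],0],[0.256,[0,0,0],0],[0.254,[0,0,0],0],[0.254,[0,0,0],0]]'|tail -1; python3 -m pendant '[[0.253,[0,0,-0.1],0],[0.253,[0,0,-0.2],0],[0.253,[0,0,-0.3],0],[0.253,[0,0,-0.4],0],[0.253,[0,0,-0.5],0],[0.253,[0,0,-0.55],0],[0.253,[0,0,-0.55],0],[0.253,[0,0,-0.55],0]]' |sed -n '2,6p'; python3 tilt.py
```

```text
grasp_force: 2.3
tool_pos: [0.5396, 0.2321, 0.1027]
tool_rot: [-0.0, -0.254, 0.967, -0.0]
contact_force: [0.8, -0.9, -1.6]
gripper_width: 0.255
grasp_force: 3.6
[0.5396 0.2321 0.1027] 3.5589323937892914
col320 [126, 126, 126, 125, 126, 128, 131, 132, 133, 135, 134, 134, 134, 136, 136, 138, 138, 139, 137, 102, 119, 108, 91, 90, 90, 94, 93, 174, 178, 163, 43, 39, 36, 42, 37, 37, 35, 34, 32, 34, 30, 29, 29, 26, 41]
0 [[321.0, 200.0], [321.0, 233.0], [322.0, 285.0]]
15 [[321.0, 178.0], [322.0, 232.0], [322.0, 287.0]]
30 [[321.0, 158.0], [322.0, 234.0], [322.0, 289.0]]
45 [[321.0, 143.0], [322.0, 240.0], [322.0, 290.0]]
60 [[321.0, 135.0], [322.0, 249.0], [322.0, 290.0]]
90 [[322.0, 149.0], [322.0, 275.0], [322.0, 289.0]]
```

```bash
cat > held.py <<'E'
from h import *
f=grab('wrist'); s=f['s'];q=s['tool_rot'];T=R.from_quat([q[1],q[2],q[3],q[0]]).as_matrix(); t=s['tool_pos']
g=cv2.cvtColor(f['img'],cv2.COLOR_RGB2GRAY)
print('col',g[180:300:3,321].tolist())
b=[r for r in range(215,300) if g[r,321]<75][0]
# first dark row is the cap: near rim of cap bottom (shoulder) seen; top-rim far edge hidden -> use shoulder near edge of body top face
w=[r for r in range(205,b) if g[r,321]>150]
for r,nm in ((w[0],'shoulder near edge'),(b,'cap foot near edge')):
    p=pt(f,(321,r),t[2]-.002)[0]; print(nm,r,((p-t)@T).round(4))
E
python3 held.py
```

```text
col [137, 138, 138, 139, 118, 101, 118, 121, 101, 93, 89, 89, 90, 98, 91, 102, 174, 178, 179, 163, 45, 38, 37, 42, 39, 36, 36, 36, 36, 35, 33, 32, 32, 31, 31, 30, 29, 28, 27, 54]
shoulder near edge 227 [ 0.0247 -0.0002  0.002 ]
cap foot near edge 240 [ 0.0185 -0.0002  0.002 ]
```

```bash
python3 -m pendant '[[0.251,[0,0,-0.1],0.03],[0.251,[0,0,-0.2],0.06],[0.251,[0,0,-0.3],0.09],[0.251,[0,0,-0.4],0.12],[0.251,[0,0,-0.47],0.145],[0.251,[0,0,-0.47],0.155],[0.251,[0,0,-0.47],0.155],[0.251,[0,0,-0.47],0.155]]' |sed -n '2,6p'; for i in 1 2 3 4; do python3 -m pendant '[[0.251,[-0.003,-0.15,0],0],[0.251,[-0.006,-0.35,0],0],[0.251,[-0.009,-0.55,0],0],[0.251,[-0.011,-0.75,0],0],[0.251,[-0.011,-0.825,0],0],[0.251,[-0.011,-0.825,0],0]]' |sed -n '2p;6p'; done; python3 -m pendant '[[0.251,[0,0,0.15],0],[0.251,[0,0,0.35],0],[0.251,[0,0,0.5],0],[0.251,[0,0,0.6],0],[0.251,[0,0,0.65],0],[0.251,[0,0,0.65],0]]' | sed -n '2,3p;6p'; python3 held.py
```

```text
tool_pos: [0.5393, 0.2321, 0.1584]
tool_rot: [-0.001, -0.013, 1.0, -0.0]
contact_force: [0.0, 0.0, -1.6]
gripper_width: 0.251
grasp_force: 5.3
tool_pos: [0.5435, 0.1326, 0.1588]
grasp_force: 5.4
tool_pos: [0.5477, 0.0344, 0.1592]
grasp_force: 5.4
tool_pos: [0.5517, -0.0642, 0.1592]
grasp_force: 5.4
tool_pos: [0.5556, -0.1631, 0.1592]
grasp_force: 5.4
tool_pos: [0.5551, -0.1626, 0.0806]
tool_rot: [-0.001, -0.013, 1.0, 0.0]
grasp_force: 5.4
col [159, 159, 159, 161, 161, 161, 161, 160, 119, 96, 95, 96, 95, 111, 97, 109, 169, 172, 172, 152, 50, 44, 43, 47, 47, 48, 45, 46, 46, 44, 45, 42, 43, 40, 38, 41, 39, 39, 40, 134]
shoulder near edge 227 [ 0.0245 -0.0004  0.002 ]
cap foot near edge 239 [ 0.0188 -0.0004  0.002 ]
```

```bash
python3 -m pendant '[[0.251,[0,0,0.03],0],[0.251,[0,0,0.06],0],[0.251,[0,0,0.08],0],[0.251,[0,0,0.095],0],[0.251,[0,0,0.095],0],[0.251,[0,0,0.095],0]]' | sed -n '2,6p';python3 -m pendant '[[0.251,[0,0,0.01],0],[0.251,[0,0,0.015],0],[0.251,[0,0,0.015],0]]' | sed -n '2,6p'
```

```text
tool_pos: [0.5559, -0.1637, 0.0706]
tool_rot: [0.001, -0.013, 1.0, -0.0]
contact_force: [-0.0, 0.4, 2.9]
gripper_width: 0.253
grasp_force: 5.7
tool_pos: [0.5559, -0.1635, 0.0688]
tool_rot: [0.0, -0.013, 1.0, -0.0]
contact_force: [-0.2, 0.5, 5.2]
gripper_width: 0.249
grasp_force: 6.0
```

Floor contact. Release, retreat, and look from the view pose.

```bash
python3 -m pendant '[[0.26,[0,0,-0.01],0],[0.28,[0,0,-0.01],0],[0.32,[0,0,-0.01],0],[0.36,[0,0,-0.01],0],[0.4,[0,0,-0.01],0],[0.4,[0,0,-0.01],0],[0.4,[0,0,-0.2],0],[0.4,[0,0,-0.5],0],[0.4,[0,0,-0.9],0],[0.4,[0,0,-1],0]]' | sed -n '2,6p'; python3 -m pendant '[[0.4,[0.2,0.3,0],0],[0.4,[0.5,0.6,0],0],[0.4,[0.7,0.9,-0.3],0],[0.4,[0.7,1,-0.5],0],[0.4,[0.7,1,-0.5],0]]' | sed -n 2p;  cat > lane.py <<'E'
from h import *
# black cap tops of standing bottles in the lane, plane z=.08
f=grab('wrist'); t=f['s']['tool_pos']; print('tcp',t.round(4),'t',f['s']['time'])
g=cv2.cvtColor(f['img'],cv2.COLOR_RGB2GRAY); box=px(f,[[.50,-.37,.07],[.58,-.01,.08]]).astype(int)
m=(g<60).astype(np.uint8)
for c in cv2.findContours(m,cv2.RETR_EXTERNAL,cv2.CHAIN_APPROX_NONE)[0]:
    a=cv2.contourArea(c)
    if not 150<a<1500: continue
    P=pt(f,c[:,0],.08); hi,lo=P.max(0),P.min(0); x,y=hi[0]-.011,(hi[1]+lo[1])/2
    if .5<x<.6 and -.4<y<.02: print('cap px',c[:,0].mean(0).round(),'world',x.round(4),y.round(4),'ext',(hi-lo)[:2].round(3),'lane',(x-.548+.027*(y+.193)).round(4),(y+.193).round(4))
E
python3 lane.py
```

```text
tool_pos: [0.5583, -0.1648, 0.1949]
tool_rot: [0.005, -0.013, 1.0, -0.002]
contact_force: [0.7, 0.3, 0.9]
gripper_width: 0.404
grasp_force: 0.0
tool_pos: [0.4696, -0.0445, 0.2527]
tcp [ 0.4696 -0.0445  0.2527] t 42.0
cap px [200. 248.] world 0.5445 -0.1617 ext [0.023 0.021] lane -0.0026 0.0313
cap px [ 80. 244.] world 0.5435 -0.2776 ext [0.024 0.029] lane -0.0068 -0.0846
cap px [140. 243.] world 0.5407 -0.2189 ext [0.024 0.026] lane -0.008 -0.0259
```

```bash
for i in 1 2 3; do python3 -m pendant '[[0.45,[0.03,0.3,0],0],[0.45,[0.07,0.6,-0.05],0],[0.45,[0.11,0.9,-0.12],0],[0.45,[0.11,0.9,-0.12],0],[0.45,[0.11,0.9,-0.12],0]]'>/dev/null;done;python3 -m pendant '[[0.45,[0,0,0],0],[0.45,[0,0,0],0]]' | sed -n '1,3p';python3 look.py
```

```text
time: 43.75
tool_pos: [0.4207, 0.2756, 0.2906]
tool_rot: [-0.0, -0.012, 1.0, -0.0]
tcp [0.4207 0.2756 0.2906] t 43.75
px [398. 148.] c [0.4008 0.3545] size 46 32 ang 15.6 cap [0.4306 0.3629]
px [262. 131.] c [0.3856 0.2133] size 46 32 ang 18.1 cap [0.4151 0.223 ]
```

```bash
python3 -m pendant '[[0.45,[-0.06,0.25,0.3],-0.03],[0.45,[-0.13,0.5,0.6],-0.06],[0.45,[-0.189,0.749,0.9],-0.079],[0.45,[-0.189,0.749,1],-0.079],[0.45,[-0.189,0.749,1],-0.079],[0.45,[-0.189,0.749,1],-0.079]]' >/dev/null;  python3 -m pendant '[[0.45,[0,0,0.3],0],[0.45,[0,0,0.6],0],[0.45,[0,0,0.8],0],[0.4,[0,0,0.87],0],[0.4,[0,0,0.87],0],[0.4,[0,0,0.87],0],[0.4,[0,0,0.87],0]]' |sed -n '2,4p'; python3 near.py
```

```text
tool_pos: [0.4422, 0.3684, 0.0697]
tool_rot: [0.002, -0.137, 0.991, 0.001]
contact_force: [-0.2, 0.3, -0.1]
[0.4422 0.3684 0.0697] heading 15.7 [-0.2  0.3 -0.1]
[100. 135. 147. 179. 180.]
151.0 7545.0 [0.4006 0.3546] [46.  32.6] 15.6 in tool [ 0.0438 -0.0021  0.0075]
168 7174.5 [0.4003 0.3544] [44.6 31.5] 15.6 in tool [ 0.0441 -0.0022  0.0075]
175 6211.5 [0.4005 0.3544] [44.2 30.7] 15.6 in tool [ 0.0439 -0.0022  0.0075]
```

```bash
python3 -m pendant '[[0.4,[0,0,0.1],0],[0.4,[0,0,0.2],0],[0.35,[0,0,0.25],0],[0.3,[0,0,0.25],0],[0.3,[0,0,0.25],0]]' |sed -n '2,4p'; python3 near.py | head -1
```

```text
tool_pos: [0.4402, 0.3674, 0.0363]
tool_rot: [-0.001, -0.137, 0.991, -0.0]
contact_force: [0.6, -0.0, 0.4]
[0.4402 0.3674 0.0363] heading 15.7 [ 0.6 -0.   0.4]
```

```bash
python3 -m pendant '[[0.3,[0,-0.014,0],0],[0.262,[0,-0.014,0],0],[0.262,[0,-0.014,0],0],[0.256,[0,-0.014,0],0],[0.254,[0,-0.014,0],0],[0.254,[0,-0.014,0],0]]'|tail -1; python3 -m pendant '[[0.253,[0,0,-0.1],0],[0.253,[0,0,-0.2],0],[0.253,[0,0,-0.3],0],[0.253,[0,0,-0.4],0],[0.253,[0,0,-0.5],0],[0.253,[0,0,-0.55],0],[0.253,[0,0,-0.55],0],[0.253,[0,0,-0.55],0]]' |sed -n '2,6p'; python3 held.py
```

```text
grasp_force: 2.3
tool_pos: [0.4409, 0.3658, 0.1027]
tool_rot: [-0.0, -0.137, 0.991, -0.0]
contact_force: [0.5, 0.5, -0.5]
gripper_width: 0.256
grasp_force: 3.7
col [143, 142, 141, 140, 140, 140, 113, 104, 106, 107, 104, 103, 121, 107, 109, 136, 185, 185, 185, 145, 45, 44, 43, 45, 46, 47, 46, 46, 47, 45, 45, 41, 39, 40, 38, 38, 37, 38, 38, 95]
shoulder near edge 226 [ 0.0251 -0.0003  0.002 ]
cap foot near edge 239 [ 0.0189 -0.0003  0.002 ]
```

```bash
python3 -m pendant '[[0.251,[0,0,-0.1],0.02],[0.251,[0,0,-0.2],0.04],[0.251,[0,0,-0.3],0.06],[0.251,[0,0,-0.4],0.079],[0.251,[0,0,-0.47],0.079],[0.251,[0,0,-0.47],0.079],[0.251,[0,0,-0.47],0.079]]' |sed -n '2,6p'; for i in 1 2 3 4; do python3 -m pendant '[[0.251,[-0.03,-0.15,0],0],[0.251,[-0.08,-0.38,0],0],[0.251,[-0.13,-0.62,0],0],[0.251,[-0.18,-0.85,0],0],[0.251,[-0.209,-0.986,0],0],[0.251,[-0.209,-0.986,0],0]]' |sed -n '2p;6p'; done; python3 -m pendant '[[0.251,[0,0,0.15],0],[0.251,[0,0,0.35],0],[0.251,[0,0,0.5],0],[0.251,[0,0,0.6],0],[0.251,[0,0,0.65],0],[0.251,[0,0,0.65],0]]' | sed -n '2,3p;6p'; python3 held.py
```

```text
tool_pos: [0.4408, 0.3658, 0.1587]
tool_rot: [-0.0, -0.013, 1.0, -0.0]
contact_force: [0.3, -0.1, -1.3]
gripper_width: 0.255
grasp_force: 5.5
tool_pos: [0.469, 0.2464, 0.1581]
grasp_force: 5.6
tool_pos: [0.4974, 0.1298, 0.1586]
grasp_force: 5.6
tool_pos: [0.5258, 0.0127, 0.1588]
grasp_force: 5.6
tool_pos: [0.554, -0.1048, 0.159]
grasp_force: 5.6
tool_pos: [0.5532, -0.1037, 0.0806]
tool_rot: [-0.001, -0.013, 1.0, 0.0]
grasp_force: 5.6
col [166, 166, 166, 168, 168, 162, 119, 113, 110, 109, 110, 110, 121, 113, 111, 133, 176, 176, 176, 136, 48, 48, 47, 44, 49, 47, 49, 48, 47, 46, 48, 47, 43, 42, 41, 41, 39, 41, 38, 109]
shoulder near edge 226 [ 0.025  -0.0004  0.002 ]
cap foot near edge 239 [ 0.0188 -0.0004  0.002 ]
```

```bash
python3 -m pendant '[[0.251,[0,0,0.03],0],[0.251,[0,0,0.06],0],[0.251,[0,0,0.08],0],[0.251,[0,0,0.095],0],[0.251,[0,0,0.1],0],[0.251,[0,0,0.1],0]]' | sed -n '2,6p'; python3 -m pendant '[[0.26,[0,0,0],0],[0.28,[0,0,0],0],[0.32,[0,0,0],0],[0.36,[0,0,0],0],[0.4,[0,0,0],0],[0.4,[0,0,0],0],[0.4,[0,0,-0.2],0],[0.4,[0,0,-0.5],0],[0.4,[0,0,-0.9],0],[0.4,[0,0,-1],0]]' | sed -n '2,6p'; python3 -m pendant '[[0.4,[0.2,0.3,0],0],[0.4,[0.5,0.6,0],0],[0.4,[0.7,0.6,-0.3],0],[0.4,[0.7,0.6,-0.5],0],[0.4,[0.7,0.6,-0.5],0]]' | sed -n 2p; python3 lane.py
```

```text
tool_pos: [0.5537, -0.1046, 0.0693]
tool_rot: [0.0, -0.013, 1.0, -0.0]
contact_force: [0.2, 0.1, 0.1]
gripper_width: 0.248
grasp_force: 5.6
tool_pos: [0.5567, -0.1055, 0.1961]
tool_rot: [0.005, -0.013, 1.0, -0.002]
contact_force: [0.1, -0.0, 1.1]
gripper_width: 0.401
grasp_force: 0.0
tool_pos: [0.4692, -0.0349, 0.2534]
tcp [ 0.4692 -0.0349  0.2534] t 53.0
cap px [191. 249.] world 0.5443 -0.1614 ext [0.023 0.022] lane -0.0028 0.0316
cap px [ 70. 244.] world 0.5441 -0.2773 ext [0.025 0.029] lane -0.0062 -0.0843
cap px [131. 243.] world 0.5404 -0.2185 ext [0.024 0.026] lane -0.0083 -0.0255
```

```bash
python3 -m pendant '[[0.45,[0.03,0.3,0],0],[0.45,[0.07,0.6,-0.05],0],[0.45,[0.11,0.9,-0.12],0],[0.45,[0.11,0.9,-0.12],0],[0.45,[0.11,0.9,-0.12],0]]'|sed -n 2p; python3 lane.py; for i in 1 2; do python3 -m pendant '[[0.45,[0.03,0.3,0],0],[0.45,[0.07,0.6,-0.05],0],[0.45,[0.11,0.9,-0.12],0],[0.45,[0.11,0.9,-0.12],0],[0.45,[0.11,0.9,-0.12],0]]'>/dev/null;done;python3 -m pendant '[[0.45,[0,0,0],0],[0.45,[0,0,0],0]]' | sed -n '1,3p';python3 look.py
```

```text
tool_pos: [0.4516, 0.073, 0.2623]
tcp [0.4516 0.073  0.2623] t 53.55
cap px [147. 260.] world 0.5432 -0.1013 ext [0.024 0.025] lane -0.0023 0.0917
cap px [ 90. 260.] world 0.5448 -0.1586 ext [0.024 0.028] lane -0.0023 0.0344
cap px [ 31. 254.] world 0.5405 -0.2164 ext [0.025 0.032] lane -0.0081 -0.0234
time: 54.8
tool_pos: [0.4202, 0.2865, 0.2918]
tool_rot: [-0.0, -0.012, 1.0, -0.0]
tcp [0.4202 0.2865 0.2918] t 54.8
px [251. 131.] c [0.3855 0.2133] size 46 32 ang 18.1 cap [0.415  0.2229]
```

```bash
python3 -m pendant '[[0.45,[0,-0.2,0.3],-0.03],[0.45,[-0.02,-0.4,0.6],-0.06],[0.45,[-0.031,-0.502,0.9],-0.093],[0.45,[-0.031,-0.502,1],-0.093],[0.45,[-0.031,-0.502,1],-0.093],[0.45,[-0.031,-0.502,1],-0.093]]' >/dev/null;  python3 -m pendant '[[0.45,[0,0,0.3],0],[0.45,[0,0,0.6],0],[0.45,[0,0,0.8],0],[0.4,[0,0,0.88],0],[0.4,[0,0,0.88],0],[0.4,[0,0,0.88],0],[0.4,[0,0,0.88],0]]' |sed -n '2,4p'; python3 near.py; python3 -m pendant '[[0.4,[0,0,0.1],0],[0.4,[0,0,0.2],0],[0.35,[0,0,0.25],0],[0.3,[0,0,0.25],0],[0.3,[0,0,0.25],0]]' |sed -n '2,4p'; python3 near.py | head -1
```

```text
tool_pos: [0.4268, 0.2287, 0.0694]
tool_rot: [0.002, -0.158, 0.987, 0.0]
contact_force: [0.2, -0.4, 0.3]
[0.4268 0.2287 0.0694] heading 18.2 [ 0.2 -0.4  0.3]
[ 99. 136. 148. 184. 184.]
153.0 7508.0 [0.3858 0.2135] [45.5 32.6] 18.2 in tool [ 0.0437 -0.0017  0.0072]
168 7254.5 [0.3856 0.2133] [45.  31.8] 18.2 in tool [ 0.044  -0.0017  0.0072]
175 7081.5 [0.3858 0.2133] [44.6 31.3] 18.2 in tool [ 0.0438 -0.0018  0.0072]
tool_pos: [0.4248, 0.2278, 0.0364]
tool_rot: [-0.001, -0.158, 0.987, -0.0]
contact_force: [0.6, -0.2, -0.1]
[0.4248 0.2278 0.0364] heading 18.2 [ 0.6 -0.2 -0.1]
```

```bash
python3 -m pendant '[[0.3,[0,-0.014,0],0],[0.262,[0,-0.014,0],0],[0.262,[0,-0.014,0],0],[0.256,[0,-0.014,0],0],[0.254,[0,-0.014,0],0],[0.254,[0,-0.014,0],0]]'|tail -1; python3 -m pendant '[[0.253,[0,0,-0.1],0],[0.253,[0,0,-0.2],0],[0.253,[0,0,-0.3],0],[0.253,[0,0,-0.4],0],[0.253,[0,0,-0.5],0],[0.253,[0,0,-0.55],0],[0.253,[0,0,-0.55],0],[0.253,[0,0,-0.55],0]]' |sed -n '2,6p'; python3 held.py
```

```text
grasp_force: 2.4
tool_pos: [0.4254, 0.2263, 0.1027]
tool_rot: [-0.0, -0.158, 0.987, -0.0]
contact_force: [0.3, -0.3, -1.7]
gripper_width: 0.254
grasp_force: 3.8
col [143, 135, 132, 132, 129, 128, 128, 128, 129, 128, 136, 132, 132, 131, 131, 154, 187, 187, 186, 101, 47, 47, 46, 46, 45, 46, 48, 47, 47, 46, 46, 43, 42, 40, 40, 40, 40, 38, 40, 99]
shoulder near edge 225 [ 0.0256 -0.0003  0.002 ]
cap foot near edge 238 [ 0.0194 -0.0003  0.002 ]
```

```bash
python3 -m pendant '[[0.253,[0,0,-0.1],0.02],[0.253,[0,0,-0.2],0.04],[0.253,[0,0,-0.3],0.06],[0.253,[0,0,-0.4],0.085],[0.253,[0,0,-0.47],0.093],[0.253,[0,0,-0.47],0.093],[0.253,[0,0,-0.47],0.093]]' |sed -n '2,6p'; for i in 1 2 3; do python3 -m pendant '[[0.252,[-0.05,-0.12,0],0],[0.252,[-0.13,-0.3,0],0],[0.252,[-0.21,-0.48,0],0],[0.252,[-0.29,-0.66,0],0],[0.252,[-0.332,-0.764,0],0],[0.252,[-0.332,-0.764,0],0]]' |sed -n '2p;6p'; done; python3 -m pendant '[[0.252,[0,0,0.15],0],[0.252,[0,0,0.35],0],[0.252,[0,0,0.5],0],[0.252,[0,0,0.6],0],[0.252,[0,0,0.65],0],[0.252,[0,0,0.65],0]]' | sed -n '2,3p;6p'; python3 held.py
```

```text
tool_pos: [0.4253, 0.2262, 0.1587]
tool_rot: [-0.0, -0.014, 1.0, -0.0]
contact_force: [-0.9, 0.2, -0.9]
gripper_width: 0.256
grasp_force: 3.8
tool_pos: [0.4678, 0.1347, 0.1585]
grasp_force: 4.7
tool_pos: [0.5102, 0.0448, 0.1591]
grasp_force: 4.7
tool_pos: [0.5526, -0.0463, 0.1593]
grasp_force: 4.7
tool_pos: [0.5517, -0.0449, 0.0806]
tool_rot: [-0.001, -0.013, 1.0, 0.0]
grasp_force: 4.7
col [186, 163, 150, 150, 147, 146, 146, 146, 147, 146, 158, 150, 150, 150, 150, 167, 194, 194, 192, 107, 56, 55, 53, 55, 53, 54, 55, 54, 55, 53, 54, 53, 51, 48, 47, 48, 47, 48, 48, 127]
shoulder near edge 209 [ 0.0328 -0.0004  0.002 ]
cap foot near edge 238 [ 0.0193 -0.0004  0.002 ]
```

```bash
python3 -m pendant '[[0.252,[-0.03,0,0],0],[0.252,[-0.06,0,0.02],0],[0.252,[-0.06,0,0.05],0],[0.252,[-0.06,0,0.07],0],[0.252,[-0.06,0,0.08],0],[0.252,[-0.06,0,0.08],0]]' | sed -n '2,6p'; python3 -m pendant '[[0.253,[0,0,0.01],0],[0.2545,[0,0,0.02],0],[0.2545,[0,0,0.02],0]]' | sed -n '2,6p'; python3 held.py
```

```text
tool_pos: [0.5591, -0.0452, 0.0712]
tool_rot: [-0.0, -0.013, 1.0, 0.0]
contact_force: [0.1, 0.4, -0.3]
gripper_width: 0.254
grasp_force: 4.7
tool_pos: [0.5598, -0.0453, 0.0697]
tool_rot: [0.0, -0.013, 1.0, -0.0]
contact_force: [0.2, 0.1, 0.2]
gripper_width: 0.254
grasp_force: 2.8
col [177, 147, 146, 144, 142, 142, 141, 142, 142, 141, 149, 146, 146, 145, 145, 161, 188, 188, 186, 104, 54, 54, 51, 52, 51, 52, 52, 53, 53, 50, 50, 51, 50, 47, 46, 45, 46, 45, 45, 122]
shoulder near edge 225 [ 0.0255 -0.0004  0.002 ]
cap foot near edge 238 [ 0.0193 -0.0004  0.002 ]
```

```bash
python3 -m pendant '[[0.2545,[0,0,0.01],0],[0.2545,[0,0,0.015],0],[0.2545,[0,0,0.015],0]]' | sed -n '2,6p';  python3 -m pendant '[[0.26,[0,0,0],0],[0.28,[0,0,0],0],[0.32,[0,0,0],0],[0.36,[0,0,0],0],[0.4,[0,0,0],0],[0.4,[0,0,0],0],[0.4,[0,0,-0.2],0],[0.4,[0,0,-0.5],0],[0.4,[0,0,-0.9],0],[0.4,[0,0,-1],0]]' | sed -n '2,6p'; python3 -m pendant '[[0.4,[0.2,0.3,0],0],[0.4,[0.5,0.6,0],0],[0.4,[0.7,0.9,-0.3],0],[0.4,[0.7,1,-0.5],0],[0.4,[0.7,1,-0.5],0]]' | sed -n 2p; python3 lane.py
```

```text
tool_pos: [0.5598, -0.0453, 0.068]
tool_rot: [0.0, -0.013, 1.0, -0.0]
contact_force: [0.1, 0.5, 2.7]
gripper_width: 0.255
grasp_force: 3.1
tool_pos: [0.5625, -0.0459, 0.1943]
tool_rot: [0.005, -0.013, 1.0, -0.001]
contact_force: [1.0, -0.1, 1.2]
gripper_width: 0.398
grasp_force: 0.0
tool_pos: [0.4736, 0.0743, 0.2522]
tcp [0.4736 0.0743 0.2522] t 64.1
cap px [138. 245.] world 0.5466 -0.101 ext [0.025 0.026] lane 0.0011 0.092
cap px [ 79. 244.] world 0.5472 -0.1582 ext [0.024 0.029] lane 0.0001 0.0348
cap px [198. 242.] world 0.5417 -0.0436 ext [0.023 0.021] lane -0.0023 0.1494
cap px [ 18. 238.] world 0.5432 -0.2157 ext [0.025 0.032] lane -0.0054 -0.0227
```

```bash
for i in 1 2 3; do python3 -m pendant '[[0.2,[0.05,-0.25,0],0],[0.1,[0.12,-0.5,0],0],[0,[0.18,-0.744,0],0],[0,[0.18,-0.744,0],0],[0,[0.18,-0.744,0],0]]' |sed -n '2p;6p'; done; python3 - <<'E'
from h import *
f=grab('wrist','w9.png'); print(f['s']['tool_pos'],f['s']['gripper_width'])
E
```

```text
tool_pos: [0.4527, -0.018, 0.2461]
grasp_force: 0.0
tool_pos: [0.4339, -0.1068, 0.2469]
grasp_force: 0.0
tool_pos: [0.4149, -0.1961, 0.2471]
grasp_force: 0.0
[ 0.41491488 -0.19608874  0.24713913] 0.0008464830140789296
```

View pics/w9.png

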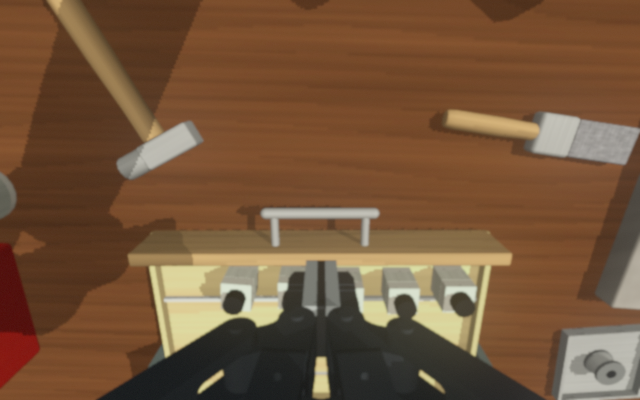

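```bash
python3 -m pendant '[[0,[0,0,0.3],0],[0,[0,0,0.6],0],[0,[0,0,0.9],0],[0,[0,0,1],0],[0,[0,0,1],0]]' |sed -n '2p'; python3 -m pendant '[[0,[0,0,0.3],0],[0,[0,0,0.5],0],[0,[0,0,0.7],0],[0,[0,0,0.767],0],[0,[0,0,0.767],0],[0,[0,0,0.767],0]]' |sed -n '2,4p'; python3 -m pendant '[[0,[-0.04,0,0],0],[0,[-0.08,0,0],0],[0,[-0.12,0,0],0],[0,[-0.16,0,0],0],[0,[-0.2,0,0],0],[0,[-0.23,0,0],0],[0,[-0.26,0,0],0],[0,[-0.29,0,0],0],[0,[-0.32,0,0],0],[0,[-0.35,0,0],0]]' |sed -n '2,4p'
```

```text
tool_pos: [0.4137, -0.1951, 0.1255]
tool_pos: [0.4161, -0.1978, 0.0375]
tool_rot: [0.001, -0.013, 1.0, -0.001]
contact_force: [0.3, -0.1, 0.3]
tool_pos: [0.4567, -0.1958, 0.0353]
tool_rot: [-0.0, -0.013, 1.0, 0.0]
contact_force: [-0.5, 0.6, 0.5]
```

```bash
for i in 1 2; do python3 -m pendant '[[0,[-0.04,0,0],0],[0,[-0.08,0,0],0],[0,[-0.12,0,0],0],[0,[-0.16,0,0],0],[0,[-0.2,0,0],0],[0,[-0.24,0,0],0],[0,[-0.28,0,0],0],[0,[-0.32,0,0],0],[0,[-0.36,0,0],0],[0,[-0.4,0,0],0]]' |sed -n '2p;4p'; done; python3 - <<'E'
from h import *
f=grab('top'); hsv=cv2.cvtColor(f['img'],cv2.COLOR_RGB2HSV)
g=cv2.cvtColor(f['img'],cv2.COLOR_RGB2GRAY).astype(int)
for u in (335,345,410,416): print(u,g[140:215:2,u].tolist())
print('now drawer front top inner edge at d would be row:',[ (d,px(f,[[.507+d,-.05,.07],[.507+d,-.34,.07]]).round(0).tolist()) for d in (0,.05,.1,.15)])
E
```

```text
tool_pos: [0.5049, -0.1946, 0.0354]
contact_force: [-0.0, 1.5, -0.3]
tool_pos: [0.5529, -0.1933, 0.0355]
contact_force: [-0.4, 0.4, 0.5]
335 [248, 248, 249, 251, 251, 251, 251, 251, 251, 251, 252, 155, 53, 125, 250, 224, 251, 247, 238, 220, 136, 119, 115, 118, 111, 110, 114, 112, 115, 119, 118, 121, 118, 111, 110, 110, 107, 111]
345 [248, 248, 250, 251, 251, 251, 251, 251, 251, 251, 242, 226, 229, 234, 249, 251, 251, 231, 231, 214, 125, 118, 112, 117, 114, 110, 112, 114, 117, 118, 119, 120, 119, 113, 110, 108, 107, 112]
410 [247, 250, 251, 251, 251, 251, 251, 249, 249, 236, 216, 219, 219, 220, 219, 218, 208, 178, 164, 93, 75, 75, 75, 75, 73, 81, 103, 112, 114, 109, 112, 105, 104, 108, 107, 110, 114, 105]
416 [240, 241, 243, 244, 241, 244, 244, 217, 204, 200, 204, 212, 211, 215, 215, 213, 210, 176, 144, 95, 72, 75, 75, 74, 72, 71, 76, 82, 81, 78, 79, 76, 75, 77, 74, 77, 78, 72]
now drawer front top inner edge at d would be row: [(0, [[338.0, 202.0], [412.0, 202.0]]), (0.05, [[338.0, 190.0], [412.0, 189.0]]), (0.1, [[338.0, 177.0], [411.0, 177.0]]), (0.15, [[337.0, 164.0], [411.0, 164.0]])]
```

```bash
python3 -m pendant '[[0,[-0.025,0,0],0],[0,[-0.05,0,0],0],[0,[-0.075,0,0],0],[0,[-0.1,0,0],0],[0,[-0.125,0,0],0],[0,[-0.15,0,0],0],[0,[-0.17,0,0],0],[0,[-0.19,0,0],0],[0,[-0.21,0,0],0],[0,[-0.23,0,0],0]]' |sed -n '2p;4p'; for i in 1 2 3; do python3 -m pendant '[[0,[-0.01,0,0],0],[0,[-0.02,0,0],0],[0,[-0.03,0,0],0],[0,[-0.04,0,0],0]]' |sed -n '2p;4p'; done
```

```text
tool_pos: [0.5803, -0.1927, 0.0355]
contact_force: [-0.4, -0.2, 0.8]
tool_pos: [0.5849, -0.1924, 0.0354]
contact_force: [-0.4, -0.8, 0.8]
tool_pos: [0.5887, -0.1923, 0.0354]
contact_force: [-7.2, 0.1, 4.6]
tool_pos: [0.5919, -0.1922, 0.0353]
contact_force: [-11.8, 0.1, 8.5]
```

```bash
for i in 1 2 3; do python3 -m pendant '[[0,[-0.007,0,0],0],[0,[-0.014,0,0],0],[0,[-0.014,0,0],0]]' |sed -n '2p;4p'; done
```

```text
tool_pos: [0.5945, -0.1922, 0.0354]
contact_force: [-7.4, -0.7, 5.4]
tool_pos: [0.5975, -0.1922, 0.0354]
contact_force: [-2.6, 1.6, 1.5]
tool_pos: [0.5995, -0.1921, 0.0354]
contact_force: [-2.5, -0.1, 2.4]
```

```bash
for i in 1 2 3; do python3 -m pendant '[[0,[-0.007,0,0],0],[0,[-0.014,0,0],0],[0,[-0.014,0,0],0]]' |sed -n '2p;4p'; done
```

```text
tool_pos: [0.5996, -0.192, 0.0353]
contact_force: [-9.0, 1.3, 6.7]
tool_pos: [0.5997, -0.192, 0.0353]
contact_force: [-15.2, 1.0, 10.5]
tool_pos: [0.5998, -0.192, 0.0353]
contact_force: [-21.3, 0.9, 14.0]
```

Solid against the stop. Back off, raise, and check.

```bash
python3 -m pendant '[[0,[0.05,0,0],0],[0,[0.1,0,0],0],[0,[0.3,0,0],0],[0,[0.6,0,0],0],[0,[0.9,0,0],0],[0,[1,0,0],0],[0,[1,0,0],0]]' |sed -n '2p;4p'; python3 -m pendant '[[0,[0,0,-0.3],0],[0,[0,0,-0.7],0],[0,[0,0,-1],0],[0,[0,0,-1],0]]' >/dev/null; python3 -m pendant '[[0,[0,0,-0.3],0],[0,[0,0,-0.7],0],[0,[0,0,-1],0],[0,[0,0,-1],0],[0,[0,0,-1],0]]' |sed -n '1,4p'; python3 - <<'E'
from h import *
f=grab('wrist','w10.png'); s=grab('scene'); c=s['img'][120:270,170:350,::-1]
w=f['img'][:,:,::-1]
h=pt(f,[(262,0)],.05)
cv2.imwrite('pics/fin.png',np.hstack([cv2.resize(w,(400,250)),cv2.resize(c,(300,250),interpolation=cv2.INTER_CUBIC)]))
g=cv2.cvtColor(f['img'],cv2.COLOR_RGB2GRAY)
print('expected handle rows d=.155,.145', px(f,[[.4607+.155,-.193,.048],[.4607+.145,-.193,.048],[.487+.155,-.3,.07]]).round(1).tolist())
E
```

```text
tool_pos: [0.4838, -0.1951, 0.0353]
contact_force: [0.6, -0.2, -0.4]
time: 75.45
tool_pos: [0.486, -0.1954, 0.2763]
tool_rot: [0.001, -0.013, 1.0, -0.001]
contact_force: [-0.1, 0.4, -0.7]
expected handle rows d=.155,.145 [[320.7, 273.6], [320.9, 266.1], [226.2, 301.7]]
```

View pics/fin.png

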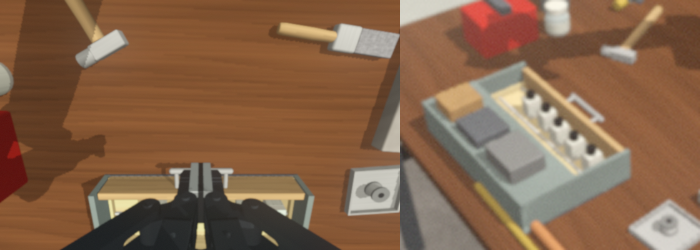

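```bash
python3 -c "
from plant import manip
print(manip.job_done())"
```

```text
the job is handed in; nothing more can be done
None
```

I handed the job in at about 75 s: the spool lies flat in the tray, all four tipped bottles stand in the lane beside the first, and the drawer was pushed slowly past its catch to its stop. The final pictures show the five bottles still upright and the drawer home; no verdict came back.

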